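Stock the ward's medicine drawer in two layers

TASK

Stock the medicine drawer: pull it all the way out to its stop, lay every blue carton flat on the bottom of its compartment, then lay the yellow separator sheet flat on the side ledges above them, grip block up, and after that lay every green carton flat on the sheet. Then slide the teal cover all the way over the compartment and only after that push the drawer fully home. Leave the other things on the desk alone.

Things in the scene. Friction and masses are not known exactly. Their poses are not given: they have to be found in the camera images.
- drawer (a joint): slide of the medicine drawer in the fixed, low white desk-top cabinet (316 mm wide, 126 high, 320 deep; slightly turned, its front towards the robot). 0 m = shut, 0.200 m = fully out at its stop; comes out towards the robot along minus x of tray_floor. Friction about 2 N; stays where it is left. May start slightly open
- drawer_handle (a point): middle of the drawer's steel bar handle: a level bar 12 mm thick, 140 mm long (along y of tray_floor), 45 mm in front of the drawer's front panel on two thin stems 60 mm either side of the middle. It lies 76 mm above the desk, free above and below, and moves with the drawer
- tray_floor (a point): centre of the drawer compartment's floor (20 mm above the desk), moving with the drawer; x points into the cabinet, y left, z up. Inside 140 mm (x) by 280 (y); side and rear walls 62 mm high, front panel 71. Drawer fully out: its rear wall is 56 mm in front of the cabinet. A grey ledge 15 mm wide, 6 thick runs along each side wall, its top 30 mm above the floor
- cover (a joint): slide of the drawer's flat teal cover (150 x 286 x 5 mm), riding on the drawer 64 mm above the compartment floor. q = 0 parked behind the compartment, as at the start; 0.142 m = fully over it, at its stop. Friction 2 N; stays where left. Black grip block 26 x 26 x 20 mm high on it, centred at x = 0.094 - q, y = 0, z = 0.079 m of tray_floor; pinch its left and right sides (drawer out)
- sheet: rigid yellow separator sheet, 120 (own x) x 268 (own y) x 5 mm, 140 g, with a black grip block 28 x 28 mm, 18 mm high (top 23 mm above the underside) in the middle of its top. Starts flat on the desk at the robot's left. Origin at the centre of its underside. It goes in with its 268 mm side along the compartment's y, ends on the two ledges; either way round
- blue1: a blue and white medicine carton, 100 (own x) x 40 (own y) x 22 mm thick (own z), about 70 g; starts lying flat on the desk on the robot's right. Origin at the centre of its underside. May be absent
- blue2: a blue and white medicine carton, 100 (own x) x 40 (own y) x 22 mm thick (own z), about 70 g; starts lying flat on the desk on the robot's right. Origin at the centre of its underside. May be absent
- blue3: a blue and white medicine carton, 100 (own x) x 40 (own y) x 22 mm thick (own z), about 70 g; starts lying flat on the desk on the robot's right. Origin at the centre of its underside. May be absent
- green1: a green and white medicine carton, 100 (own x) x 40 (own y) x 22 mm thick (own z), about 70 g; starts lying flat on the desk on the robot's right. Origin at the centre of its underside. May be absent
- green2: a green and white medicine carton, 100 (own x) x 40 (own y) x 22 mm thick (own z), about 70 g; starts lying flat on the desk on the robot's right. Origin at the centre of its underside. May be absent
- pill_jar: bystander: amber jar, 52 mm diameter, 60 mm high, on the desk at the right. Origin under its centre
- sanitiser: bystander: clear bottle, 60 mm diameter, 140 mm high, left of the cabinet. Origin under its centre
- mug: bystander: white mug with a side handle, 80 mm diameter, 90 mm high, at the right near the robot. Origin under its centre
- pen: bystander: orange pen, 140 mm long, 10 mm thick, lying in front of the cabinet near the robot. Origin under its middle
- stapler: bystander: red stapler, 130 x 36 x 41 mm, at the far right. Origin under its centre
- note_block: bystander: yellow note block, 75 x 75 x 30 mm, near the robot, right of middle. Origin under its centre
Things that resemble listed ones, but are neither listed nor needed, are in the scene too. What is shaped like the blue1 but purple is not meant. Leave any red look-alike of the green2 alone.

How it is judged:
By the outcome, as a careful person would: the job done as asked, in the order asked, and still so for the second after the job is handed in, with the robot touching nothing.
Of blue1, blue2, blue3 only 2 to 3 are there at a start; the rules pass over those that are not, and their reading is None.
Of green1, green2 only 1 to 2 are there at a start; the rules pass over those that are not, and their reading is None.
At some moment in a run one of blue1, blue2, blue3, green1, green2, sheet may be knocked a few centimetres aside while the robot is not near it.
Once in a run the grip may slacken for a moment while it holds something.
It also fails if it takes over 210 s, if anything falls off the work surface, if the arm or the gripper's body presses on something with over 40 N, if the wrist force passes 120 N, or if a joint passes its speed limit or range.

ROBOT

A 6-joint arm with a two-finger parallel gripper is mounted at the origin on the work surface. World frame = base frame: x ahead of the robot, y to its left, z up, the work surface at z = 0. Lengths are in m, angles in rad, forces in N, time in s.
With the tool pointing down it reaches from about 0.3 to 0.775 m from the base axis. Payload 14.6 kg.
Tool frame: the origin (TCP) lies on the centre line of the jaws, within the pads' length; the fingertips stand 19 mm ahead of it and the grasp point (between the pads) is the TCP; z points along the fingers, x is the direction in which the jaws open and shut, and the axes are right-handed (so a half turn about z gives the same grasp; the last joint's range is limited). The gripper opens to 94 mm and grips with 3 to 60 N. Pads are 16 mm wide; open, the fingers measure 119 mm over their backs; the gripper's body (75 mm by 177 mm) begins 78 mm behind the grasp point.
Start: joints at [1.228, 0.3, 1.521, -0, 1.321, -0.067], TCP at [0.15, 0.529, 0.224] pointing down, gripper open.
Joint ranges: [-3.03, 3.03], [-0.79, 2.21], [0.23, 2.52], [-1.04, 4.18], [0, 3.07], [-2.55, 2.55]. Speed limits (rad/s): [2.22, 2.22, 2.57, 3.14, 3.14, 3.14].

INTERFACE

Orientations are given as [roll, pitch, yaw] about the fixed x, y, z axes, in that order (R = Rz(yaw) Ry(pitch) Rx(roll)).
In Python, from station import ctrl, imaging gives the robot as it stands.
- The arm moves only by the shell command python3 -m handwheel 'ROWS' [OPENING] [FORCE]. ROWS is JSON, a list that holds one entry, the list of rows, each a list of 4 numbers: the shift along the tool's x, y, z in m, then the turn about the tool's z in rad. A call has 1 to 10 rows; each row shifts and turns the pose as measured when the row begins, along the tool's axes as they then stand; what a row does not reach is not made up. A row lasts 1/10 s, in which the tool goes at most 50 mm and 8.59 degrees, less where a joint would pass 70% of its speed; a pose out of reach is approached as far as the arm can. A call is refused whole if a number of a shift passes 0.05 or a number of a turn 0.15, either way. A call with a gripper value outside its range is refused whole. OPENING is the finger opening in m, from 0 to 0.094, set as the call begins (- or left out, the last holds). The fingers move at their own pace and stop on an object; FORCE is the grip in N (left out, the last holds). Time passes only in rows, so rows that do not move let the fingers close. It gives the time, the measured TCP pose, the force and the opening at its end, in the units of the state.
- ctrl.get_obs(): the state, without advancing time (a new reading comes with each control period).
- imaging.camera(name): name is "side" or "top" or "wrist"; returns the picture (480x640x3 uint8, red, green, blue); there is no depth.
- imaging.camera_model(name): a dict with "camera_matrix" (3x3 intrinsics, pixels), "position" and "attitude" of the camera in the world. Camera axes: x right, y up, looking along -z (the intrinsics and any distortion apply to the point x, -y, -z); pixel columns grow to the right and rows downward; lengths in m; the calibration is good to about 2 mm. The wrist camera is an equidistant fisheye: a pixel r from the principal point sees the ray r / f radians off the axis. A picture is of the moment at which its call begins: read the wrist's pose just before it. camera_model takes no time and is no camera call; for the wrist camera it gives the pose at the moment of the call.
- ctrl.hand_in(): hands the job in, once; it reports no verdict.
The state is a dict: "time_s": time; "qpos": joint angles; "joint_vel": joint speeds; "tau": joint torques, N m; "ee_pos": TCP position; "eef_rot": TCP orientation; "force": force on the tool from outside, world axes, zero at the start; "moment": the same for the moment, N m; "grip_width": finger opening in m.
Only numpy, scipy, OpenCV 4.12 (cv2) and the standard library are available. Lean on these libraries where they do the work, as an engineer would, in place of code of your own. Each camera call takes 0.05 s, during which the arm holds its last target. There are 200 camera calls.

## Working session

There is one attempt and no reset: what is moved stays moved. The work goes in short steps, Python scripts to look and compute and a shell command to move; the robot and the scene stay as the last step left them, time stands still between calls to the robot, and variables do not carry over. Pictures are saved under pics/ and viewed, about 12 in all and at most 16, crops included, and the job is handed in when it is done.

```bash
ls; mkdir -p pics
cat > h.py <<'E'
import numpy as np, cv2, json
from station import ctrl, imaging
def snap(name, fn, crop=None, scale=1):
    im=imaging.camera(name)
    if crop: x0,y0,x1,y1=crop; im=im[y0:y1,x0:x1]
    if scale!=1: im=cv2.resize(im,None,fx=scale,fy=scale,interpolation=cv2.INTER_CUBIC)
    cv2.imwrite('pics/'+fn,im[:,:,::-1])
E
python3 - <<'E'
from h import *
for n in('top','side','wrist'):
    m=imaging.camera_model(n); print(n,m)
print(ctrl.get_obs())
snap('top','top0.png'); snap('side','side0.png')
E
```

```text
pics
top {'camera_matrix': array([[437.51270988,   0.        , 320.75966329],
       [  0.        , 437.51270988, 237.09870673],
       [  0.        ,   0.        ,   1.        ]]), 'position': array([ 0.26000382, -0.07512283,  1.11734069]), 'attitude': array([ 0.20487284, -0.00546623, -1.54584518])}
side {'camera_matrix': array([[607.04309836,   0.        , 309.0565257 ],
       [  0.        , 607.04309836, 231.95663492],
       [  0.        ,   0.        ,   1.        ]]), 'position': array([0.4032441 , 1.14032106, 1.19514515]), 'attitude': array([ 0.82143943,  0.0036718 , -3.09775209])}
wrist {'camera_matrix': array([[371.64829954,   0.        , 322.35214752],
       [  0.        , 371.64829954, 235.52006172],
       [  0.        ,   0.        ,   1.        ]]), 'position': array([0.06930534, 0.55126253, 0.38352281]), 'attitude': array([-2.92150841e-01,  5.64669337e-04,  1.29554524e+00])}
{'time_s': 0.0, 'qpos': array([ 1.22839898e+00,  3.00453063e-01,  1.52156296e+00,  1.14032488e-05,
        1.32071292e+00, -6.65684288e-02]), 'joint_vel': array([-0.00130063, -0.0001423 , -0.00072227,  0.00022154, -0.00035409,
       -0.00057655]), 'tau': array([-2.26513730e-03, -5.31800616e+01, -3.52731764e+01,  7.07883853e-02,
        2.44493445e-02, -5.24157784e-06]), 'ee_pos': array([0.14969322, 0.52899081, 0.22390388]), 'eef_rot': array([-3.14150605e+00,  1.13303731e-03,  1.29496463e+00]), 'force': array([-0.55828272, -0.30867737,  0.2103894 ]), 'moment': array([ 0.00235186,  0.02338889, -0.01237691]), 'grip_width': 0.09370700452916686}
```

View pics/top0.png

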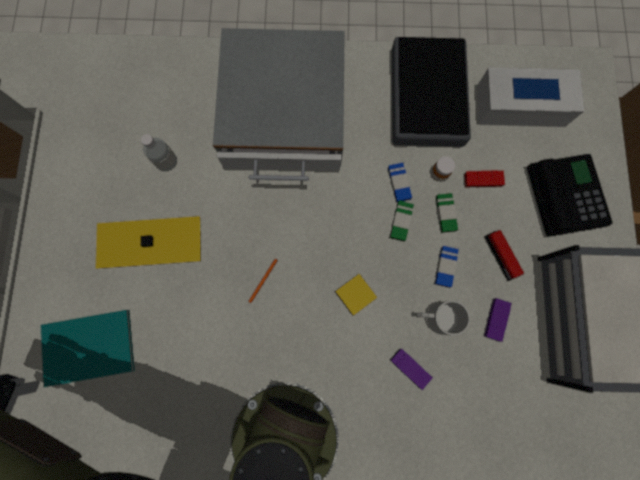

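View pics/side0.png

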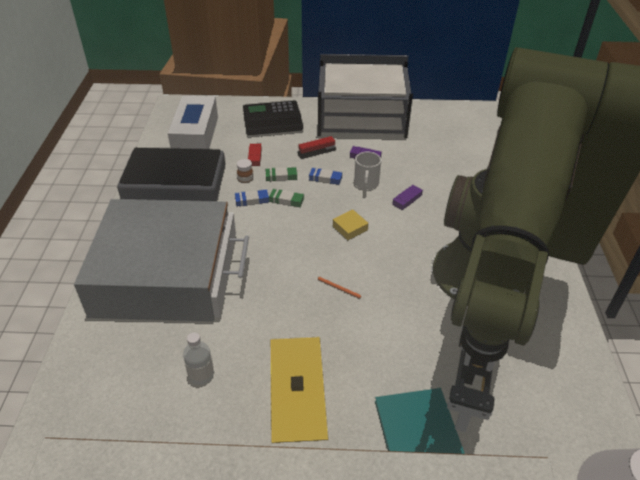

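The top view shows blue cartons at (400,182) and (447,266), and green ones at (402,221) and (447,213). The sheet block is at (147,241), the handle at (280,178), and the purple, red and teal decoys are elsewhere. I'll measure these next.

```bash
cat >> h.py <<'E'
from scipy.spatial.transform import Rotation as Rn
def RT(m): return Rn.from_euler('xyz',m['attitude']).as_matrix(), np.array(m['position'])
def px2w(name,pts,z,m=None):
    """pixels -> world points on plane z"""
    m=m or imaging.camera_model(name); R,p=RT(m); K=m['camera_matrix']; out=[]
    for u,v in np.atleast_2d(np.asarray(pts,float)):
        a=np.array([(u-K[0,2])/K[0,0],(v-K[1,2])/K[1,1]])
        if name=='wrist':
            r=np.hypot(*a); a2=a/max(r,1e-9)*np.sin(r); d=np.array([a2[0],-a2[1],-np.cos(r)])
        else: d=np.array([a[0],-a[1],-1.])
        d=R@d; out.append(p+d*(z-p[2])/d[2])
    return np.array(out)
def w2px(name,P,m=None):
    m=m or imaging.camera_model(name); R,p=RT(m); K=m['camera_matrix']
    c=(np.atleast_2d(P)-p)@R; c=np.c_[c[:,0],-c[:,1],-c[:,2]]
    if name=='wrist':
        r=np.hypot(c[:,0],c[:,1]); th=np.arctan2(r,c[:,2]); a=c[:,:2]/np.maximum(r,1e-9)[:,None]*th[:,None]
    else: a=c[:,:2]/c[:,2:]
    return a*K[0,0]+K[:2,2]
def mask(im,col):
    h=cv2.cvtColor(im,cv2.COLOR_RGB2HSV); lo,hi={'blue':((100,110,60),(122,255,255)),'green':((45,100,40),(80,255,255)),'yellow':((20,120,80),(35,255,255))}[col]
    return cv2.inRange(h,lo,hi)
def rects(name,im,col,z,m,box,link=14,minA=25):
    """min-area rects on plane z of colour blobs (linked over the white) inside pixel box"""
    k=mask(im,col); b=np.zeros_like(k); x0,y0,x1,y1=box; b[y0:y1,x0:x1]=k[y0:y1,x0:x1]
    d=cv2.dilate(b,np.ones((link,link),np.uint8)); n,l=cv2.connectedComponents(d); res=[]
    for i in range(1,n):
        ys,xs=np.nonzero((l==i)&(b>0))
        if len(xs)<minA: continue
        w=px2w(name,np.c_[xs,ys],z,m)[:,:2].astype(np.float32)
        c,s,a=cv2.minAreaRect(w*1000); a=a if s[0]>s[1] else a+90
        a=(a+90)%180-90
        res.append((np.round(np.array(c)/1000,4),np.round(sorted(s),0),round(a,1),len(xs)))
    return res
E
python3 - <<'E'
from h import *
im=imaging.camera('top'); m=imaging.camera_model('top')
for c in('blue','green'): print(c,*rects('top',im,c,.022,m,(375,150,475,300)),sep='\n ')
print('sheet',rects('top',im,'yellow',.005,m,(80,200,220,290)),'note',rects('top',im,'yellow',.03,m,(320,260,390,330)))
print(px2w('top',[(147,241)],.023,m), px2w('top',[(263,275),(268,280),(276,261),(250,300)],.005,m))
def cr(x0,y0,x1,y1,f):
    a=cv2.resize(im[y0:y1,x0:x1],None,fx=f,fy=f,interpolation=cv2.INTER_CUBIC); return a
a=cr(205,130,365,200,5); b=cr(375,150,475,300,4)
cv2.imwrite('pics/c1.png',a[:,:,::-1]); cv2.imwrite('pics/c2.png',b[:,:,::-1])
E
```

```text
blue
 (array([ 0.6416, -0.2791]), array([ 41., 101.]), 13.0, 284)
 (array([ 0.4214, -0.3948]), array([41., 99.]), -11.8, 318)
green
 (array([ 0.5974, -0.3943]), array([27., 42.]), -80.1, 96)
 (array([ 0.5385, -0.2832]), array([ 39., 102.]), -12.8, 267)
 (array([ 0.5276, -0.4033]), array([28., 42.]), -82.1, 170)
sheet [(array([0.4677, 0.3703]), array([119., 268.]), -84.4, 4536)] note [(array([ 0.3447, -0.1657]), array([73., 75.]), -51.9, 902)]
[[0.46580923 0.36628547 0.023     ]] [[0.38873454 0.06928506 0.005     ]
 [0.37631444 0.05592147 0.005     ]
 [0.42559684 0.0378258  0.005     ]
 [0.32477126 0.09872929 0.005     ]]
```

View pics/c1.png

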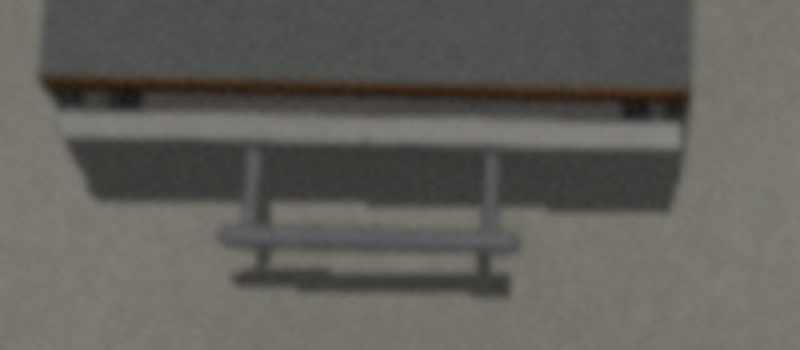

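The crop shows the drawer a little open, with the bar from about pixel (249.4,177.2) to (308.6,178.6).

```bash
cat >> h.py <<'E'
def plan(target,yaw,n=None):
    """tool rows from the present pose to world target with tool pointing down at yaw (mod pi)"""
    o=ctrl.get_obs(); p=np.array(o['ee_pos']); y=o['eef_rot'][2]
    d=(yaw-y+np.pi/2)%np.pi-np.pi/2
    D=np.asarray(target)-p; N=n or int(max(np.ceil(np.abs(D).max()/.045),np.ceil(abs(d)/.14),1))
    rows=[]
    for i in range(N):
        a=y+d*i/N; s=D/N
        rows.append([round(float(v),4) for v in (np.cos(a)*s[0]+np.sin(a)*s[1], np.sin(a)*s[0]-np.cos(a)*s[1], -s[2], -d/N)])
    print('dist',D.round(4),'dyaw',round(d,3)); print(N,'rows',[x for x in rows])
def st():
    o=ctrl.get_obs(); print('t',round(o['time_s'],2),'p',np.round(o['ee_pos'],4),'rpy',np.round(o['eef_rot'],3),'F',np.round(o['force'],1),'w',round(o['grip_width'],4),'q6',round(o['qpos'][5],2))
E
python3 - <<'E'
from h import *
m=imaging.camera_model('top')
e=px2w('top',[(249.4,177.4),(308.6,178.8)],.080,m); c=e.mean(0); v=e[0]-e[1]
psi=np.arctan2(v[1],v[0])-np.pi/2
print(e,np.linalg.norm(v),c,psi)
# cabinet top front edge, crop (40,77)-(688,95)/5+(205,130)
f=px2w('top',[(205+40/5,130+79/5),(205+688/5,130+95/5)],.126,m);v=f[0]-f[1];print(f,np.linalg.norm(v),np.arctan2(v[1],v[0])-np.pi/2)
g=px2w('top',[(205+61/5,130+138/5),(205+681/5,130+150/5)],.091,m);v=g[0]-g[1];print(g,np.linalg.norm(v),np.arctan2(v[1],v[0])-np.pi/2)
plan([c[0],c[1],.2],psi)
E
```

```text
[[ 0.62277178  0.10600239  0.08      ]
 [ 0.6230712  -0.04144383  0.08      ]] 0.14744652022180246 [0.62292149 0.03227928 0.08      ] 0.0020307349264947483
[[ 0.68446898  0.19045103  0.126     ]
 [ 0.68477304 -0.12272739  0.126     ]] 0.313178562135477 0.0009709087350691092
[[ 0.6684657   0.18705382  0.091     ]
 [ 0.67050565 -0.12135702  0.091     ]] 0.3084175886724677 0.0066142989163955335
dist [ 0.4732 -0.4968 -0.024 ] dyaw -1.293
12 rows [[-0.0291, 0.0492, 0.002, 0.1077], [-0.0236, 0.0521, 0.002, 0.1077], [-0.0179, 0.0543, 0.002, 0.1077], [-0.012, 0.0559, 0.002, 0.1077], [-0.0059, 0.0569, 0.002, 0.1077], [0.0003, 0.0572, 0.002, 0.1077], [0.0064, 0.0568, 0.002, 0.1077], [0.0125, 0.0558, 0.002, 0.1077], [0.0184, 0.0541, 0.002, 0.1077], [0.0241, 0.0518, 0.002, 0.1077], [0.0296, 0.0489, 0.002, 0.1077], [0.0347, 0.0455, 0.002, 0.1077]]
```

```bash
python3 -m handwheel '[[[-0.022,0.037,0,0.11],[-0.018,0.039,0,0.11],[-0.013,0.041,0,0.11],[-0.009,0.042,0,0.11],[-0.004,0.043,0,0.11],[0,0.043,0,0.11],[0.005,0.043,0,0.11],[0.009,0.042,0,0.11],[0.014,0.041,0,0.11],[0.018,0.039,0,0.11]]]' 0.045 30
python3 -c "
from h import *
plan([.623,.0325,.2],.003)"
```

```text
time_s: 1.15
ee_pos: [0.445, 0.1995, 0.2225]
eef_rot: [3.139, 0.002, 0.161]
force: [0.3, 1.0, 0.1]
grip_width: 0.045
dist [ 0.178  -0.167  -0.0225] dyaw -0.158
4 rows [[0.0373, 0.0483, 0.0056, 0.0394], [0.0391, 0.0468, 0.0056, 0.0394], [0.041, 0.0452, 0.0056, 0.0394], [0.0427, 0.0436, 0.0056, 0.0394]]
```

```bash
python3 -m handwheel '[[[0.03,0.035,0.005,0.04],[0.03,0.034,0.005,0.04],[0.03,0.033,0.005,0.04],[0.03,0.032,0.005,0.04],[0.03,0.03,0,0],[0.03,0.005,0,0],[0,0,0,0]]]'
python3 - <<'E'
from h import *
st(); plan([.623,.0325,.2],.003); snap('wrist','w1.png')
m=imaging.camera_model('wrist'); print(m['position'],m['attitude'])
E
```

```text
time_s: 1.85
ee_pos: [0.6449, 0.0287, 0.1992]
eef_rot: [3.139, 0.005, -0.017]
force: [-1.6, -0.2, -1.1]
grip_width: 0.0453
t 1.85 p [0.6449 0.0287 0.1992] rpy [ 3.139  0.005 -0.017] F [-1.6 -0.2 -1.1] w 0.0453 q6 0.01
dist [-0.0219  0.0038  0.0008] dyaw 0.02
1 rows [[-0.0219, -0.0034, -0.0008, -0.0199]]
[0.64642549 0.1128788  0.35872666] [-0.29384001  0.0041689  -0.01590018]
```

View pics/w1.png

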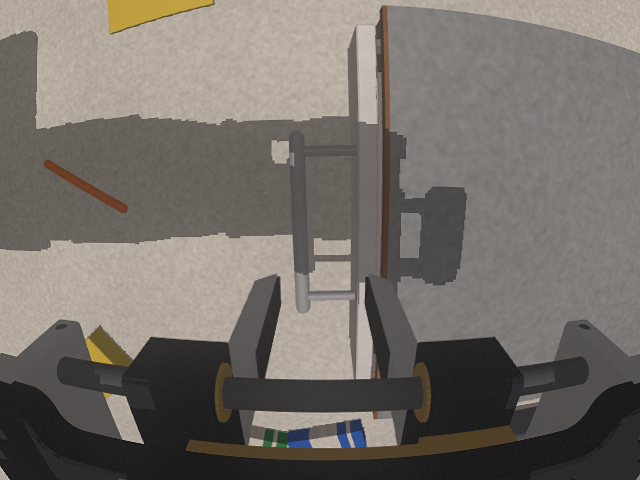

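The wrist view shows the handle bar running from (296,135) to (303,310).

Run:
```python
from h import *
e=px2w('wrist',[(296,133),(303,311)],.080); v=e[0]-e[1]; print(e,np.linalg.norm(v[:2]),e.mean(0),np.arctan2(v[1],v[0])-np.pi/2)
f=px2w('wrist',[(350,30),(350.5,345)],.091); v=f[0]-f[1];print(f,np.arctan2(v[1],v[0])-np.pi/2)
f=px2w('wrist',[(387,10),(374,417)],.126); v=f[0]-f[1];print(f,np.linalg.norm(v),np.arctan2(v[1],v[0])-np.pi/2)
```

```text
[[ 0.62563415  0.10832034  0.08      ]
 [ 0.62644288 -0.03808845  0.08      ]] 0.1464110257683668 [0.62603851 0.03511595 0.08      ] 0.0055237477784002564
[[ 0.66604012  0.18380952  0.091     ]
 [ 0.66653366 -0.06625849  0.091     ]] 0.0019736256384097484
[[ 0.68703372  0.18897925  0.126     ]
 [ 0.68590158 -0.12021638  0.126     ]] 0.30919770491789383 -0.0036615337945646864
```

```bash
python3 -m handwheel '[[[-0.019,-0.006,0,-0.02],[0,0,0,0]]]'
python3 -c "
from h import *
plan([.6255,.0345,.076],.003,5)"
```

```text
time_s: 2.1
ee_pos: [0.6233, 0.036, 0.1986]
eef_rot: [3.139, 0.007, 0.004]
force: [-0.1, 0.8, -0.4]
grip_width: 0.0451
dist [ 0.0022 -0.0015 -0.1226] dyaw -0.001
5 rows [[0.0004, 0.0003, 0.0245, 0.0003], [0.0004, 0.0003, 0.0245, 0.0003], [0.0004, 0.0003, 0.0245, 0.0003], [0.0004, 0.0003, 0.0245, 0.0003], [0.0004, 0.0003, 0.0245, 0.0003]]
```

```bash
python3 -m handwheel '[[[0.0005,0,0.025,0],[0.0005,0,0.025,0],[0.0005,0,0.025,0],[0.0005,0,0.023,0],[0,0,0.022,0],[0,0,0,0]]]'
python3 -m handwheel '[[[0,0,0,0],[0,0,0,0],[0,0,0,0],[0,0,0,0],[0,0,0,0]]]' 0.0 30
```

```text
time_s: 2.7
ee_pos: [0.6239, 0.0386, 0.078]
eef_rot: [3.139, 0.002, 0.007]
force: [-0.1, 0.4, 0.8]
grip_width: 0.045
time_s: 3.2
ee_pos: [0.6254, 0.0392, 0.083]
eef_rot: [3.139, -0.004, 0.007]
force: [1.2, 0.7, -5.8]
grip_width: 0.0113
```

```bash
python3 -m handwheel '[[[-0.02,0,0,0],[-0.025,0,0,0],[-0.025,0,0,0],[-0.025,0,0,0],[-0.02,0,0,0],[0,0,0,0]]]'; python3 -c "
from h import *
st()"
```

```text
time_s: 3.8
ee_pos: [0.5075, 0.0387, 0.083]
eef_rot: [3.14, -0.009, 0.007]
force: [-0.3, 0.1, -7.6]
grip_width: 0.0109
t 3.8 p [0.5075 0.0387 0.083 ] rpy [ 3.14  -0.009  0.007] F [-0.3  0.1 -7.6] w 0.0109 q6 -0.0
```

```bash
python3 -m handwheel '[[[-0.02,0,0,0],[-0.02,0,0,0],[-0.01,0,0,0],[-0.006,0,0,0],[-0.006,0,0,0],[-0.006,0,0,0]]]'; python3 -m handwheel '[[[-0.006,0,0,0],[-0.006,0,0,0],[-0.006,0,0,0],[-0.006,0,0,0]]]'; python3 -m handwheel '[[[-0.006,0,0,0],[-0.006,0,0,0],[-0.006,0,0,0],[-0.006,0,0,0]]]'
```

```text
time_s: 4.4
ee_pos: [0.4404, 0.0383, 0.0829]
eef_rot: [3.14, -0.014, 0.006]
force: [1.1, 0.3, -3.3]
grip_width: 0.0111
time_s: 4.8
ee_pos: [0.4275, 0.0378, 0.0853]
eef_rot: [3.14, -0.048, 0.005]
force: [53.6, 0.1, -44.1]
grip_width: 0.0112
time_s: 5.2
ee_pos: [0.4264, 0.0366, 0.0894]
eef_rot: [3.139, -0.113, 0.004]
force: [46.9, -0.8, -31.4]
grip_width: 0.0113
```

```bash
python3 -m handwheel '[[[0.003,0,0,0],[0,0,0,0]]]'; python3 -m handwheel '[[[0,0,0,0],[0,0,0,0],[0,0,0,0]]]' 0.045;python3 -m handwheel '[[[0,0,-0.04,0],[0,0,-0.04,0],[0,0,-0.04,0],[0,0,0,0]]]' ; python3 -c "
from h import *
st();print(imaging.camera_model('wrist'))"
```

```text
time_s: 5.4
ee_pos: [0.4295, 0.0365, 0.0894]
eef_rot: [3.139, -0.114, 0.003]
force: [1.7, 1.7, -2.1]
grip_width: 0.011
time_s: 5.7
ee_pos: [0.4289, 0.0364, 0.0899]
eef_rot: [3.139, -0.113, 0.004]
force: [-0.4, 0.2, -0.6]
grip_width: 0.0316
time_s: 6.1
ee_pos: [0.4138, 0.0366, 0.213]
eef_rot: [3.139, -0.11, 0.004]
force: [0.0, 0.1, -0.8]
grip_width: 0.0452
t 6.1 p [0.4138 0.0366 0.213 ] rpy [ 3.139 -0.11   0.004] F [ 0.   0.1 -0.8] w 0.0452 q6 -0.0
{'camera_matrix': array([[371.64829954,   0.        , 322.35214752],
       [  0.        , 371.64829954, 235.52006172],
       [  0.        ,   0.        ,   1.        ]]), 'position': array([0.3964092 , 0.12033442, 0.37146736]), 'attitude': array([-0.29391834, -0.11085828,  0.00420931])}
```

The drawer is at its stop, with the handle now near x 0.43. The tool has picked up a 6° pitch, which is harmless for jaws along y, so I'll plan with the full rotation. Next I locate the tray and recheck the cartons.

```bash
cat >> h.py <<'E'
def plan(target,yaw,n=None,step=.038):
    o=ctrl.get_obs(); p=np.array(o['ee_pos']); R=Rn.from_euler('xyz',o['eef_rot']).as_matrix()
    h=np.arctan2(R[1,0],R[0,0]); d=(yaw-h+np.pi)%(2*np.pi)-np.pi
    D=np.asarray(target)-p; N=n or int(max(np.ceil(np.linalg.norm(D)/step),np.ceil(abs(d)/.14),1))
    rows=[]
    for i in range(N):
        s=R.T@(D/N); rows.append([round(float(v),4) for v in (*s,-d/N)]); R=R@Rn.from_euler('z',-d/N).as_matrix()
    print('now',p.round(4),'h',round(h,3),'D',D.round(4),'dyaw',round(d,3),'q6',round(o['qpos'][5],2),'w',round(o['grip_width'],4))
    print(N,str(rows).replace(' ',''))
E
python3 - <<'E'
from h import *
im=imaging.camera('top'); m=imaging.camera_model('top')
for c in('blue','green'): print(c,*rects('top',im,c,.022,m,(375,150,475,300)),sep='\n ')
print('mug',px2w('top',[(445,318)],.09,m))
a=cv2.resize(im[140:300,205:365],None,fx=4,fy=4,interpolation=cv2.INTER_CUBIC)[:600]; cv2.imwrite('pics/t2.png',a[:,:,::-1])
plan([.424,-.395,.16],np.radians(-101.8))
E
```

```text
blue
 (array([ 0.6415, -0.2788]), array([ 40., 101.]), 13.0, 282)
 (array([ 0.4214, -0.3946]), array([ 42., 100.]), -12.0, 319)
green
 (array([ 0.5975, -0.394 ]), array([27., 42.]), -80.1, 96)
 (array([ 0.5383, -0.2829]), array([ 38., 101.]), -12.8, 263)
 (array([ 0.5277, -0.4035]), array([28., 41.]), -82.1, 169)
mug [[ 0.28997388 -0.36746922  0.09      ]]
now [0.4131 0.0366 0.2106] h 0.004 D [ 0.0109 -0.4316 -0.0506] dyaw -1.78 q6 -0.0 w 0.0452
13 [[0.0003,0.0332,0.004,0.137],[0.0048,0.0328,0.004,0.137],[0.0093,0.0319,0.004,0.137],[0.0135,0.0303,0.004,0.137],[0.0175,0.0282,0.004,0.137],[0.0212,0.0255,0.004,0.137],[0.0245,0.0224,0.004,0.137],[0.0273,0.0188,0.004,0.137],[0.0296,0.0149,0.004,0.137],[0.0314,0.0107,0.004,0.137],[0.0326,0.0063,0.004,0.137],[0.0331,0.0018,0.004,0.137],[0.0331,-0.0027,0.004,0.137]]
```

View pics/t2.png

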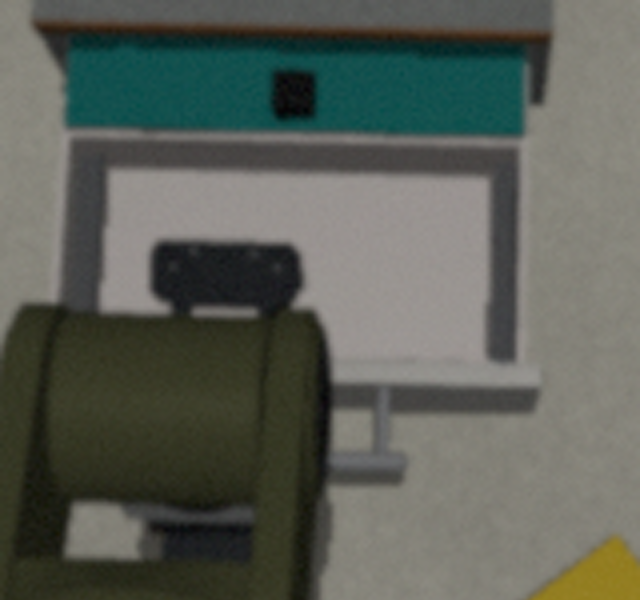

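The crop shows the drawer out, the cover's grip block near (279,163), and the inner corners of the tray. I'll go to the near blue carton.

```bash
python3 -m handwheel '[[[0,0.033,0.004,0.137],[0.005,0.033,0.004,0.137],[0.009,0.032,0.004,0.137],[0.0135,0.030,0.004,0.137],[0.0175,0.028,0.004,0.137],[0.021,0.0255,0.004,0.137],[0.0245,0.0225,0.004,0.137],[0.027,0.019,0.004,0.137],[0.0295,0.015,0.004,0.137],[0.0315,0.011,0.004,0.137]]]' 0.065
python3 - <<'E'
from h import *
m=imaging.camera_model('top'); q=lambda x,y:(205+x/4,140+y/4)
print('block',px2w('top',[q(295,91)],.109,m))
r=px2w('top',[q(75,142),q(518,150)],.082,m); print(r,np.linalg.norm(r[0]-r[1]))
print('front',px2w('top',[q(516,363)],.091,m), 'handle', px2w('top',[q(380,462)],.08,m))
plan([.424,-.395,.14],np.radians(-101.8))
E
```

```text
time_s: 7.15
ee_pos: [0.4091, -0.3029, 0.1573]
eef_rot: [-3.047, -0.009, -1.414]
force: [0.3, 0.4, -0.3]
grip_width: 0.0649
block [[0.65206374 0.0316338  0.109     ]]
[[ 0.6253196   0.16964324  0.082     ]
 [ 0.62749783 -0.10580799  0.082     ]] 0.2754598376938317
front [[ 0.48975335 -0.10683667  0.091     ]] handle [[ 0.42923529 -0.0267308   0.08      ]]
now [ 0.4091 -0.3029  0.1573] h -1.414 D [ 0.0149 -0.0921 -0.0173] dyaw -0.362 q6 0.64 w 0.0649
3 [[0.0311,0.0005,0.006,0.1208],[0.0309,-0.0033,0.006,0.1208],[0.0303,-0.007,0.006,0.1208]]
```

```bash
python3 -m handwheel '[[[0.03,0,0.005,0.12],[0.03,-0.003,0.005,0.12],[0.03,-0.007,0.005,0.12],[0,0,0,0]]]'
python3 - <<'E'
from h import *
plan([.424,-.3945,.024],np.radians(-101.9),4); im=imaging.camera('wrist'); m=imaging.camera_model('wrist')
for c in('blue','green'): print(c,*rects('wrist',im,c,.022,m,(0,0,640,480),30,200),sep='\n ')
cv2.imwrite('pics/w2.png',im[:,:,::-1])
E
```

```text
time_s: 7.55
ee_pos: [0.4204, -0.3982, 0.1345]
eef_rot: [-3.058, 0.031, -1.797]
force: [0.3, 1.4, -0.3]
grip_width: 0.065
now [ 0.4204 -0.3982  0.1345] h -1.797 D [ 0.0036  0.0037 -0.1105] dyaw 0.019 q6 0.91 w 0.065
4 [[-0.0002,0.0016,0.0276,-0.0047],[-0.0003,0.0016,0.0276,-0.0047],[-0.0003,0.0016,0.0276,-0.0047],[-0.0003,0.0016,0.0276,-0.0047]]
blue
 (array([ 0.6402, -0.2813]), array([ 46., 107.]), 12.9, 1897)
 (array([ 0.4569, -0.4027]), array([32., 40.]), 79.0, 1735)
 (array([ 0.3892, -0.3881]), array([29., 38.]), 78.0, 1645)
green
 (array([ 0.5981, -0.395 ]), array([31., 40.]), -82.2, 1407)
 (array([ 0.5722, -0.2898]), array([31., 40.]), 77.0, 1202)
 (array([ 0.5303, -0.4041]), array([30., 39.]), -82.3, 2009)
 (array([ 0.5052, -0.2751]), array([29., 39.]), 77.2, 1470)
```

View pics/w2.png

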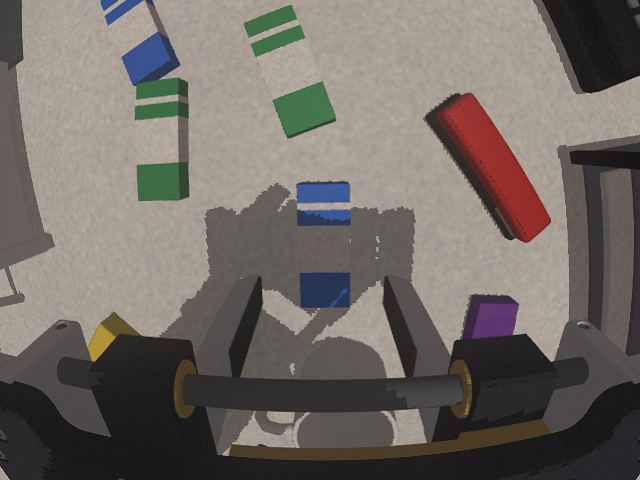

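The wrist view shows the blue carton centred between the open fingers, with its ends at about (324,205) and (325,290). This agrees with the top camera to 2 mm.

```bash
python3 -m handwheel '[[[0,0.0016,0.028,-0.005],[0,0.0016,0.028,-0.005],[0,0.0016,0.028,-0.005],[0,0.0016,0.025,0],[0,0,0,0]]]'
python3 -c "
from h import *
plan([.424,-.395,.024],np.radians(-101.9))"
```

```text
time_s: 8.1
ee_pos: [0.4235, -0.3899, 0.0207]
eef_rot: [-3.058, 0.029, -1.766]
force: [-0.1, -1.7, 2.4]
grip_width: 0.0653
now [ 0.4235 -0.3899  0.0207] h -1.766 D [ 0.0005 -0.0051  0.0033] dyaw -0.012 q6 0.87 w 0.0653
1 [[0.0048,-0.0018,-0.0033,0.0123]]
```

```bash
python3 -m handwheel '[[[0.005,-0.001,-0.004,0.012],[0,0,0,0]]]'
python3 -m handwheel '[[[0,0,0,0],[0,0,0,0],[0,0,0,0],[0,0,0,0],[0,0,0,0],[0,0,0,0]]]' 0 25
python3 -m handwheel '[[[0,0,-0.03,0],[0,0,-0.04,0],[0,0,-0.04,0],[0,0,-0.04,0],[0,0,0,0]]]'
python3 -c "
from h import *
plan([.558,-.043,.18],np.radians(-89.8))"
```

```text
time_s: 8.3
ee_pos: [0.4228, -0.3934, 0.024]
eef_rot: [-3.06, 0.031, -1.775]
force: [0.7, -0.2, 0.6]
grip_width: 0.0652
time_s: 8.9
ee_pos: [0.4226, -0.3926, 0.0245]
eef_rot: [-3.06, 0.031, -1.773]
force: [0.2, -0.9, 0.1]
grip_width: 0.0397
time_s: 9.4
ee_pos: [0.4086, -0.3939, 0.1779]
eef_rot: [-3.064, 0.033, -1.773]
force: [-0.1, 0.1, -0.4]
grip_width: 0.0398
now [ 0.4086 -0.3939  0.1779] h -1.773 D [0.1494 0.3509 0.0021] dyaw 0.206 q6 0.88 w 0.0398
11 [[-0.034,-0.0068,0.0015,-0.0187],[-0.0338,-0.0074,0.0015,-0.0187],[-0.0337,-0.0081,0.0015,-0.0187],[-0.0335,-0.0087,0.0015,-0.0187],[-0.0334,-0.0093,0.0015,-0.0187],[-0.0332,-0.0099,0.0015,-0.0187],[-0.033,-0.0106,0.0015,-0.0187],[-0.0328,-0.0112,0.0015,-0.0187],[-0.0326,-0.0118,0.0015,-0.0187],[-0.0323,-0.0124,0.0015,-0.0187],[-0.0321,-0.013,0.0015,-0.0187]]
```

```bash
python3 -m handwheel '[[[-0.034,-0.007,0.0015,-0.019],[-0.034,-0.0075,0.0015,-0.019],[-0.034,-0.008,0.0015,-0.019],[-0.0335,-0.009,0.0015,-0.019],[-0.0335,-0.0095,0.0015,-0.019],[-0.033,-0.01,0.0015,-0.019],[-0.033,-0.0105,0.0015,-0.019],[-0.033,-0.011,0.0015,-0.019],[-0.0325,-0.012,0.0015,-0.019],[-0.03,-0.012,0.0015,-0.019]]]'
python3 -m handwheel '[[[-0.01,-0.006,0,-0.01],[0,0,0,0]]]'
python3 -c "
from h import *
plan([.558,-.04,.05],np.radians(-89.8))"
```

```text
time_s: 10.4
ee_pos: [0.5453, -0.0664, 0.1731]
eef_rot: [-3.064, 0.019, -1.583]
force: [-0.0, -0.3, -0.2]
grip_width: 0.0396
time_s: 10.6
ee_pos: [0.552, -0.053, 0.1722]
eef_rot: [-3.066, 0.019, -1.568]
force: [0.4, -0.3, -1.0]
grip_width: 0.0396
now [ 0.552  -0.053   0.1722] h -1.568 D [ 0.006   0.013  -0.1222] dyaw 0.001 q6 1.38 w 0.0396
4 [[-0.0027,0.0008,0.0306,-0.0002],[-0.0027,0.0008,0.0306,-0.0002],[-0.0027,0.0008,0.0306,-0.0002],[-0.0027,0.0008,0.0306,-0.0002]]
```

```bash
python3 -m handwheel '[[[-0.006,0,0.028,0],[-0.004,0.001,0.03,0],[-0.002,0.001,0.03,0],[-0.001,0.001,0.028,0],[0,0,0,0]]]'
python3 -c "
from h import *
plan([.558,-.04,.0445],np.radians(-89.8))"
```

```text
time_s: 11.1
ee_pos: [0.5563, -0.0429, 0.0521]
eef_rot: [-3.066, 0.018, -1.573]
force: [1.0, 0.1, -0.1]
grip_width: 0.0399
now [ 0.5563 -0.0429  0.0521] h -1.573 D [ 0.0017  0.0029 -0.0076] dyaw 0.006 q6 1.39 w 0.0399
1 [[-0.0028,-0.0011,0.0077,-0.0061]]
```

Lower until it touches, release, and lift. Then detect the other blue.

```bash
python3 -m handwheel '[[[-0.002,-0.001,0.004,0],[0,0,0.003,0],[0,0,0.002,0]]]'
python3 -m handwheel '[[[0,0,0,0],[0,0,0,0],[0,0,0,0]]]' 0.065
python3 -m handwheel '[[[0,0,-0.03,0],[0,0,-0.035,0],[0,0,-0.035,0],[0,0,0,0]]]'
python3 - <<'E'
from h import *
im=imaging.camera('wrist'); m=imaging.camera_model('wrist')
print('tray',rects('wrist',im,'blue',.042,m,(200,150,450,480),40,200))
im=imaging.camera('top'); m=imaging.camera_model('top')
for c in('blue','green'): print(c,*rects('top',im,c,.022,m,(375,150,475,300)),sep='\n ')
plan([.6415,-.279,.14],np.radians(-77))
E
```

```text
time_s: 11.4
ee_pos: [0.5588, -0.0428, 0.0456]
eef_rot: [-3.063, 0.018, -1.576]
force: [0.1, -0.1, -1.1]
grip_width: 0.0398
time_s: 11.7
ee_pos: [0.5599, -0.0432, 0.0478]
eef_rot: [-3.059, 0.017, -1.576]
force: [-0.1, 0.4, -0.0]
grip_width: 0.0604
time_s: 12.1
ee_pos: [0.5513, -0.0448, 0.1515]
eef_rot: [-3.06, 0.017, -1.575]
force: [0.2, -0.9, 0.3]
grip_width: 0.0649
tray [(array([ 0.5938, -0.0439]), array([32., 39.]), 89.2, 1776), (array([ 0.5257, -0.0433]), array([28., 38.]), -90.0, 1687)]
blue
 (array([ 0.6415, -0.2788]), array([ 40., 101.]), 13.0, 281)
green
 (array([ 0.5976, -0.3943]), array([27., 42.]), -80.1, 95)
 (array([ 0.5386, -0.2829]), array([ 38., 102.]), -12.8, 261)
 (array([ 0.5275, -0.4033]), array([28., 41.]), -82.1, 169)
now [ 0.5499 -0.0445  0.1474] h -1.576 D [ 0.0916 -0.2345 -0.0074] dyaw 0.232 q6 1.4 w 0.0648
7 [[0.0334,-0.0132,0.0015,-0.0331],[0.0339,-0.0121,0.0015,-0.0331],[0.0342,-0.0109,0.0015,-0.0331],[0.0346,-0.0098,0.0015,-0.0331],[0.0349,-0.0086,0.0015,-0.0331],[0.0352,-0.0075,0.0015,-0.0331],[0.0354,-0.0063,0.0015,-0.0331]]
```

```bash
python3 -m handwheel '[[[0.033,-0.013,0,-0.033],[0.034,-0.012,0,-0.033],[0.034,-0.011,0,-0.033],[0.0345,-0.01,0,-0.033],[0.035,-0.0085,0,-0.033],[0.035,-0.0075,0,-0.033],[0.035,-0.0065,0,-0.033],[0,0,0,0]]]'
python3 - <<'E'
from h import *
im=imaging.camera('wrist'); m=imaging.camera_model('wrist')
print(*rects('wrist',im,'blue',.022,m,(150,150,500,480),30,200),sep='\n')
plan([.6415,-.279,.026],np.radians(-77),4)
E
```

```text
time_s: 13.0
ee_pos: [0.6413, -0.2845, 0.1362]
eef_rot: [-3.076, 0.009, -1.332]
force: [-0.1, 1.0, 0.4]
grip_width: 0.0652
(array([ 0.6784, -0.2705]), array([31., 40.]), -76.3, 1760)
(array([ 0.611 , -0.2861]), array([30., 39.]), -77.8, 1648)
now [ 0.6409 -0.2826  0.1358] h -1.332 D [ 0.0006  0.0036 -0.1098] dyaw -0.011 q6 0.83 w 0.0651
4 [[-0.0006,0.0014,0.0274,0.0029],[-0.0006,0.0014,0.0274,0.0029],[-0.0006,0.0014,0.0274,0.0029],[-0.0006,0.0014,0.0274,0.0029]]
```

```bash
python3 -m handwheel '[[[-0.001,0.001,0.027,0.003],[-0.001,0.001,0.027,0.003],[0,0.001,0.027,0.003],[0,0.001,0.022,0.003],[0,0,0,0]]]'
python3 -c "
from h import *
plan([.644,-.2785,.024],np.radians(-77))"
```

```text
time_s: 13.55
ee_pos: [0.6407, -0.2733, 0.0248]
eef_rot: [-3.082, 0.015, -1.344]
force: [-0.4, -1.4, 0.2]
grip_width: 0.065
now [ 0.6407 -0.2733  0.0248] h -1.344 D [ 0.0033 -0.0052 -0.0008] dyaw 0.0 q6 0.84 w 0.065
1 [[0.0058,-0.002,0.0008,-0.0003]]
```

```bash
python3 -m handwheel '[[[0.006,-0.002,0.001,0],[0,0,0,0]]]'
python3 -m handwheel '[[[0,0,0,0],[0,0,0,0],[0,0,0,0],[0,0,0,0],[0,0,0,0]]]' 0 25
python3 -m handwheel '[[[0,0,-0.03,0],[0,0,-0.04,0],[0,0,-0.04,0],[0,0,-0.04,0],[0,0,0,0]]]'
python3 -c "
from h import *
plan([.558,.105,.17],np.radians(-89.8))"
```

```text
time_s: 13.75
ee_pos: [0.6445, -0.2778, 0.0247]
eef_rot: [-3.082, 0.016, -1.343]
force: [-0.4, 0.2, -0.2]
grip_width: 0.0652
time_s: 14.25
ee_pos: [0.6457, -0.2784, 0.0285]
eef_rot: [-3.078, 0.012, -1.343]
force: [-0.1, 0.4, -0.1]
grip_width: 0.0396
time_s: 14.75
ee_pos: [0.6357, -0.2821, 0.182]
eef_rot: [-3.081, 0.015, -1.343]
force: [0.7, 0.5, -0.8]
grip_width: 0.0397
now [ 0.6357 -0.2821  0.182 ] h -1.343 D [-0.0777  0.3871 -0.012 ] dyaw -0.224 q6 0.84 w 0.0397
11 [[-0.0359,-0.001,0.0017,0.0204],[-0.0359,-0.0002,0.0017,0.0204],[-0.0359,0.0005,0.0017,0.0204],[-0.0358,0.0012,0.0017,0.0204],[-0.0358,0.002,0.0017,0.0204],[-0.0358,0.0027,0.0017,0.0204],[-0.0357,0.0034,0.0017,0.0204],[-0.0356,0.0042,0.0017,0.0204],[-0.0355,0.0049,0.0017,0.0204],[-0.0354,0.0056,0.0017,0.0204],[-0.0353,0.0063,0.0017,0.0204]]
```

```bash
python3 -m handwheel '[[[-0.036,-0.001,0.001,0.02],[-0.036,0,0.001,0.02],[-0.036,0.0005,0.001,0.02],[-0.036,0.001,0.001,0.02],[-0.036,0.002,0.001,0.02],[-0.036,0.0025,0.001,0.02],[-0.036,0.0035,0.001,0.02],[-0.0355,0.004,0.001,0.02],[-0.0355,0.005,0.001,0.02],[-0.0355,0.0055,0.001,0.02]]]'
python3 -m handwheel '[[[-0.025,0.006,0.001,0.02],[0,0,0,0]]]'
python3 -c "
from h import *
plan([.558,.105,.055],np.radians(-89.8))"
```

```text
time_s: 15.75
ee_pos: [0.5602, 0.0801, 0.1712]
eef_rot: [-3.091, 0.028, -1.558]
force: [-0.0, -0.2, -0.3]
grip_width: 0.0398
time_s: 15.95
ee_pos: [0.5521, 0.1096, 0.1692]
eef_rot: [-3.094, 0.029, -1.575]
force: [1.0, -1.3, -0.1]
grip_width: 0.0397
now [0.5521 0.1096 0.1692] h -1.575 D [ 0.0059 -0.0046 -0.1142] dyaw 0.008 q6 1.69 w 0.0397
4 [[0.002,-0.0001,0.0285,-0.0019],[0.002,-0.0001,0.0285,-0.0019],[0.002,-0.0001,0.0285,-0.0019],[0.002,-0.0001,0.0285,-0.0019]]
```

```bash
python3 -m handwheel '[[[0.004,-0.001,0.028,-0.004],[0.002,0,0.028,-0.004],[0.001,0,0.028,0],[0,0,0.027,0],[0,0,0,0]]]'
python3 -c "
from h import *
plan([.558,.105,.0465],np.radians(-89.8))"
```

```text
time_s: 16.45
ee_pos: [0.5586, 0.1034, 0.0532]
eef_rot: [-3.093, 0.028, -1.564]
force: [-0.2, -0.0, -0.7]
grip_width: 0.0397
now [0.5586 0.1034 0.0532] h -1.564 D [-0.0006  0.0016 -0.0067] dyaw -0.003 q6 1.66 w 0.0397
1 [[-0.0014,0.0009,0.0067,0.0029]]
```

```bash
python3 -m handwheel '[[[-0.001,0.001,0.004,0],[0,0,0.003,0],[0,0,0.003,0]]]'
python3 -m handwheel '[[[0,0,0,0],[0,0,0,0],[0,0,0,0]]]' 0.06
python3 -m handwheel '[[[0,0,-0.03,0],[0,0,-0.035,0],[0,0,-0.035,0],[0,0,0,0]]]'
python3 - <<'E'
from h import *
im=imaging.camera('wrist'); m=imaging.camera_model('wrist')
print('tray',*rects('wrist',im,'blue',.042,m,(50,150,600,480),40,200),sep='\n')
cv2.imwrite('pics/w3.png',im[:,:,::-1])
im=imaging.camera('top'); m=imaging.camera_model('top')
print('sheet',rects('top',im,'yellow',.005,m,(60,190,230,300)))
plan([.4675,.37,.16],np.radians(-84.5))
E
```

```text
time_s: 16.75
ee_pos: [0.5613, 0.1041, 0.0481]
eef_rot: [-3.085, 0.029, -1.565]
force: [-1.1, -1.8, 24.1]
grip_width: 0.0393
time_s: 17.05
ee_pos: [0.5632, 0.1039, 0.0519]
eef_rot: [-3.079, 0.029, -1.564]
force: [-0.8, 0.2, 0.0]
grip_width: 0.0589
time_s: 17.45
ee_pos: [0.5562, 0.1006, 0.1554]
eef_rot: [-3.08, 0.029, -1.564]
force: [-0.8, -0.2, -0.7]
grip_width: 0.06
tray
(array([0.5948, 0.1043]), array([32., 39.]), -89.3, 1765)
(array([ 0.5976, -0.0387]), array([32., 48.]), 89.5, 1363)
(array([ 0.5294, -0.0375]), array([29., 46.]), -89.9, 1319)
(array([0.5266, 0.1032]), array([29., 39.]), -88.9, 1663)
sheet [(array([0.4652, 0.3959]), array([119., 216.]), -84.4, 3256)]
now [0.5547 0.1005 0.1512] h -1.564 D [-0.0872  0.2695  0.0088] dyaw 0.09 q6 1.66 w 0.0602
8 [[-0.0338,0.0107,-0.0007,-0.0112],[-0.0339,0.0103,-0.0007,-0.0112],[-0.034,0.0099,-0.0007,-0.0112],[-0.0341,0.0095,-0.0007,-0.0112],[-0.0342,0.0091,-0.0007,-0.0112],[-0.0343,0.0088,-0.0007,-0.0112],[-0.0344,0.0084,-0.0007,-0.0112],[-0.0345,0.008,-0.0007,-0.0112]]
```

View pics/w3.png

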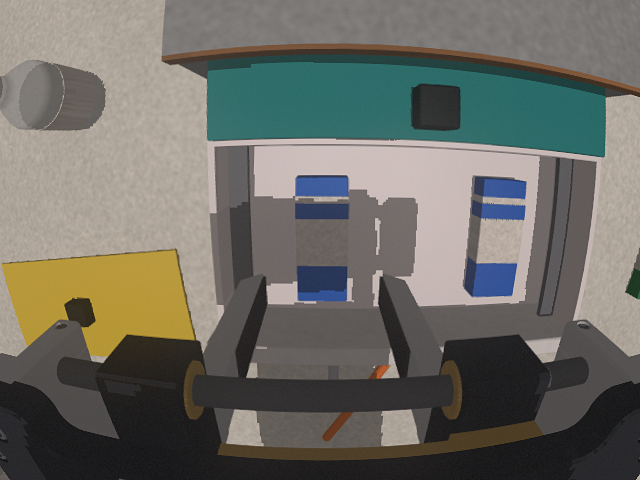

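Both blue cartons lie flat in the tray, at the left (322,238) and the right (496,235), and the cover block is at about (436,106). I'll check the tray centre from this picture and move to the sheet.

```bash
python3 - <<'E'
from h import *
m=imaging.camera_model('wrist')
print('block top',px2w('wrist',[(415,85),(459,87),(459,129),(413,128)],.109,m), px2w('wrist',[(437,107)],.109,m))
r=px2w('wrist',[(216,146),(596,159)],.082,m); print(r, np.linalg.norm(r[0]-r[1]))
# ledge inner top edges, ledge top z .05
print('ledgeL inner',px2w('wrist',[(254,147),(253,270)],.05,m),'R',px2w('wrist',[(556,158),(541,312)],.05,m))
E
python3 -m handwheel '[[[-0.034,0.011,-0.001,-0.011],[-0.034,0.0105,-0.001,-0.011],[-0.034,0.01,-0.001,-0.011],[-0.034,0.0095,-0.001,-0.011],[-0.034,0.009,-0.001,-0.011],[-0.034,0.009,-0.001,-0.011],[-0.034,0.0085,-0.001,-0.011],[-0.034,0.008,-0.001,-0.011],[0,0,0,0]]]'
python3 - <<'E'
from h import *
st(); im=imaging.camera('wrist'); m=imaging.camera_model('wrist')
print(rects('wrist',im,'yellow',.005,m,(0,0,640,480),20,2000)); cv2.imwrite('pics/w4.png',im[:,:,::-1])
plan([.4675,.37,.025],np.radians(-84.4))
E
```

```text
block top [[0.66761781 0.05021187 0.109     ]
 [0.66864967 0.02415687 0.109     ]
 [0.64417946 0.02396174 0.109     ]
 [0.64302568 0.05117476 0.109     ]] [[0.65584738 0.03737857 0.109     ]]
[[ 0.63282793  0.17072379  0.082     ]
 [ 0.63579861 -0.10129031  0.082     ]] 0.2720303232993526
ledgeL inner [[0.63155072 0.15225958 0.05      ]
 [0.53890148 0.15564678 0.05      ]] R [[ 0.63313954 -0.08380156  0.05      ]
 [ 0.50033685 -0.0900683   0.05      ]]
time_s: 18.45
ee_pos: [0.459, 0.3762, 0.1484]
eef_rot: [-3.102, 0.017, -1.476]
force: [0.3, 0.2, -0.6]
grip_width: 0.0603
t 18.45 p [0.459  0.3762 0.1484] rpy [-3.102  0.017 -1.476] F [ 0.3  0.2 -0.6] w 0.0603 q6 2.11
[(array([0.4699, 0.3689]), array([119., 266.]), -84.4, 37839)]
now [0.4595 0.3746 0.1481] h -1.477 D [ 0.008  -0.0046 -0.1231] dyaw 0.004 q6 2.1 w 0.0598
4 [[0.0018,-0.0007,0.0308,-0.0011],[0.0018,-0.0007,0.0308,-0.0011],[0.0018,-0.0007,0.0308,-0.0011],[0.0018,-0.0007,0.0308,-0.0011]]
```

View pics/w4.png

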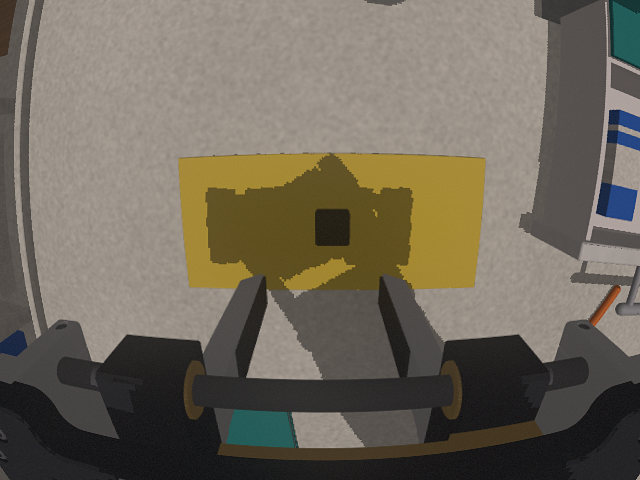

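The wrist view shows the sheet flat, with its block at (332,227). The wrist estimates matched the handle contact, so I'll use tray centre (0.561, 0.034).

```bash
python3 -m handwheel '[[[0.0025,-0.001,0.03,0],[0.0025,-0.001,0.03,0],[0.002,-0.001,0.03,0],[0.001,-0.001,0.022,0],[0,0,0,0]]]'
python3 -c "
from h import *
plan([.469,.369,.0285],np.radians(-84.4))"
```

```text
time_s: 19.0
ee_pos: [0.4685, 0.364, 0.0282]
eef_rot: [-3.108, 0.012, -1.48]
force: [-0.4, 0.6, 0.1]
grip_width: 0.0601
now [0.4685 0.364  0.0282] h -1.48 D [0.0005 0.005  0.0003] dyaw 0.007 q6 2.09 w 0.0601
1 [[-0.005,-0.0009,-0.0002,-0.0073]]
```

```bash
python3 -m handwheel '[[[-0.005,-0.001,0,-0.007],[0,0,0,0]]]'
python3 -m handwheel '[[[0,0,0,0],[0,0,0,0],[0,0,0,0],[0,0,0,0],[0,0,0,0],[0,0,0,0]]]' 0 45
python3 -m handwheel '[[[0,0,-0.03,0],[0,0,-0.035,0],[0,0,-0.035,0],[0,0,0,0]]]'
python3 - <<'E'
from h import *
im=imaging.camera('wrist'); m=imaging.camera_model('wrist'); o=ctrl.get_obs()
print(rects('wrist',im,'yellow',o['ee_pos'][2]-.0235,m,(0,0,640,480),20,2000))
plan([.561,.034,.14],np.radians(-89.8))
E
```

```text
time_s: 19.2
ee_pos: [0.4696, 0.3683, 0.0289]
eef_rot: [-3.108, 0.012, -1.474]
force: [0.2, 0.0, -0.8]
grip_width: 0.0602
time_s: 19.8
ee_pos: [0.4707, 0.3692, 0.0324]
eef_rot: [-3.104, 0.014, -1.474]
force: [-0.2, 0.8, -0.6]
grip_width: 0.0273
time_s: 20.2
ee_pos: [0.4662, 0.3668, 0.1341]
eef_rot: [-3.107, 0.012, -1.474]
force: [-0.2, 0.5, -1.6]
grip_width: 0.0273
[(array([0.4657, 0.3653]), array([117., 261.]), -84.4, 62475), (array([0.4276, 0.3621]), array([40., 43.]), -84.6, 3236)]
now [0.4654 0.3662 0.1315] h -1.474 D [ 0.0956 -0.3322  0.0085] dyaw -0.093 q6 2.08 w 0.0274
10 [[0.034,-0.0063,-0.001,0.0093],[0.0339,-0.0067,-0.001,0.0093],[0.0339,-0.007,-0.001,0.0093],[0.0338,-0.0073,-0.001,0.0093],[0.0337,-0.0076,-0.001,0.0093],[0.0336,-0.0079,-0.001,0.0093],[0.0336,-0.0082,-0.001,0.0093],[0.0335,-0.0085,-0.001,0.0093],[0.0334,-0.0089,-0.001,0.0093],[0.0333,-0.0092,-0.001,0.0093]]
```

```bash
python3 -m handwheel '[[[0.034,-0.006,-0.002,0.009],[0.034,-0.0065,-0.002,0.009],[0.034,-0.007,-0.002,0.009],[0.034,-0.007,-0.001,0.009],[0.034,-0.0075,-0.001,0.009],[0.0335,-0.008,-0.001,0.009],[0.0335,-0.008,-0.001,0.009],[0.0335,-0.0085,-0.001,0.009],[0.03,-0.009,-0.001,0.009],[0.02,-0.009,-0.001,0.009]]]'
python3 -m handwheel '[[[0,0,0,0],[0,0,0,0]]]'
python3 - <<'E'
from h import *
im=imaging.camera('wrist'); m=imaging.camera_model('wrist'); o=ctrl.get_obs()
print(rects('wrist',im,'yellow',o['ee_pos'][2]-.0275,m,(0,0,640,480),20,2000))
print('block top',*[px2w('wrist',[(0,0)],.109,m)*0]); cv2.imwrite('pics/w5.png',im[:,:,::-1])
plan([.561,.034,.1],np.radians(-89.8))
E
```

```text
time_s: 21.25
ee_pos: [0.5564, 0.0389, 0.1282]
eef_rot: [-3.132, 0.009, -1.563]
force: [0.4, 0.4, -0.5]
grip_width: 0.0274
time_s: 21.45
ee_pos: [0.5559, 0.0367, 0.1253]
eef_rot: [-3.136, 0.009, -1.566]
force: [-0.0, 0.2, -2.2]
grip_width: 0.0275
[(array([0.5535, 0.0356]), array([121., 269.]), -89.9, 62523), (array([0.5142, 0.036 ]), array([42., 43.]), -90.0, 3257), (array([0.4355, 0.0149]), array([ 53., 289.]), -89.3, 2311)]
block top [[0. 0. 0.]]
now [0.5558 0.0369 0.1253] h -1.566 D [ 0.0052 -0.0029 -0.0253] dyaw -0.001 q6 1.56 w 0.0274
1 [[0.0032,-0.005,0.0253,0.0014]]
```

View pics/w5.png

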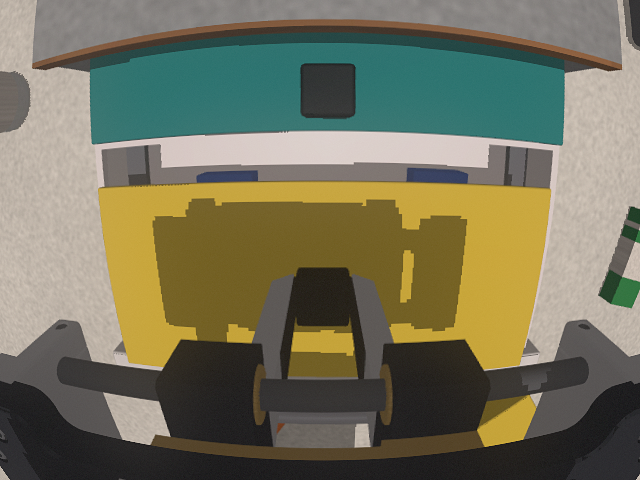

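The wrist view shows the held sheet square above the tray, with its edges at (98,188) and (550,188). The cover's front corners are at about (91,143) and (563,144), and its block spans (301..355, 64..117).

Run:
```python
from h import *
m=imaging.camera_model('wrist')
r=px2w('wrist',[(91,143),(563,144)],.089,m); print('cover',r,r.mean(0),np.linalg.norm(r[0]-r[1]))
print('block',px2w('wrist',[(328,66),(328,115),(303,90),(354,90)],.109,m))
print('rear wall inner',px2w('wrist',[(102,146),(559,150)],.082,m))
```

```text
cover [[ 0.63908279  0.17655113  0.089     ]
 [ 0.64072081 -0.10828112  0.089     ]] [0.6399018  0.03413501 0.089     ] 0.2848369540099207
block [[0.67007779 0.03426942 0.109     ]
 [0.6465222  0.03413355 0.109     ]
 [0.65846248 0.04585247 0.109     ]
 [0.65867046 0.02208432 0.109     ]]
rear wall inner [[ 0.63642183  0.1729073   0.082     ]
 [ 0.63665966 -0.11045925  0.082     ]]
```

```bash
python3 -m handwheel '[[[0.0015,-0.006,0,-0.003],[0,-0.004,0.005,0],[0,0,0.005,0],[0,0,0.004,0],[0,0,0,0]]]'
python3 - <<'E'
from h import *
im=imaging.camera('wrist'); m=imaging.camera_model('wrist'); o=ctrl.get_obs()
print(rects('wrist',im,'yellow',o['ee_pos'][2]-.0275,m,(0,0,640,480),20,5000))
plan([.566,.0355,.0825],np.radians(-89.7))
E
```

```text
time_s: 22.0
ee_pos: [0.5657, 0.0386, 0.1089]
eef_rot: [-3.138, 0.009, -1.559]
force: [0.4, 0.2, -1.7]
grip_width: 0.0273
[(array([0.5633, 0.0373]), array([122., 269.]), -89.4, 62649)]
now [0.5658 0.0386 0.1092] h -1.559 D [ 0.0002 -0.0031 -0.0267] dyaw -0.007 q6 1.55 w 0.0273
1 [[0.0033,-0.0,0.0267,0.007]]
```

```bash
python3 -m handwheel '[[[0.003,0,0,0.005],[0.001,0,0.004,0],[0.0005,0,0.004,0],[0,0,0.003,0]]]'
python3 - <<'E'
from h import *
im=imaging.camera('wrist'); m=imaging.camera_model('wrist'); o=ctrl.get_obs()
print(rects('wrist',im,'yellow',o['ee_pos'][2]-.0275,m,(0,0,640,480),20,5000))
plan([.566,.0355,.0825],np.radians(-89.7))
E
```

```text
time_s: 22.45
ee_pos: [0.5662, 0.0337, 0.0982]
eef_rot: [-3.136, 0.009, -1.564]
force: [-0.9, -0.1, -0.5]
grip_width: 0.0271
[(array([0.5635, 0.0325]), array([122., 269.]), -89.7, 62661)]
now [0.5659 0.0338 0.0977] h -1.564 D [ 0.0001  0.0017 -0.0152] dyaw -0.001 q6 1.55 w 0.0275
1 [[-0.0016,0.0,0.0152,0.0015]]
```

```bash
python3 -m handwheel '[[[-0.0015,0,0.004,0],[0,0,0.004,0],[0,0,0.003,0],[0,0,0.002,0]]]'
python3 -m handwheel '[[[0,0,0.002,0],[0,0,0.002,0],[0,0,0,0]]]'; python3 -c "
from h import *
st()"
```

```text
time_s: 22.9
ee_pos: [0.566, 0.0356, 0.0836]
eef_rot: [-3.137, 0.009, -1.564]
force: [-0.2, -2.0, 2.1]
grip_width: 0.0275
time_s: 23.2
ee_pos: [0.5687, 0.0356, 0.083]
eef_rot: [-3.128, 0.009, -1.564]
force: [-0.9, -0.4, 0.0]
grip_width: 0.0271
t 23.2 p [0.5687 0.0356 0.083 ] rpy [-3.128  0.009 -1.564] F [-0.9 -0.4  0. ] w 0.0271 q6 1.55
```

```bash
python3 -m handwheel '[[[0,0,0,0],[0,0,0,0],[0,0,0,0]]]' 0.06
python3 -m handwheel '[[[0,0,-0.03,0],[0,0,-0.04,0],[0,0,0,0]]]'
python3 - <<'E'
from h import *
im=imaging.camera('wrist'); m=imaging.camera_model('wrist'); st()
print(rects('wrist',im,'yellow',.055,m,(0,0,640,480),20,5000)); cv2.imwrite('pics/w6.png',im[:,:,::-1])
E
```

```text
time_s: 23.5
ee_pos: [0.5688, 0.0356, 0.0831]
eef_rot: [-3.128, 0.009, -1.564]
force: [-0.7, -0.2, 0.2]
grip_width: 0.0484
time_s: 23.8
ee_pos: [0.5671, 0.035, 0.1538]
eef_rot: [-3.132, 0.009, -1.564]
force: [0.4, 0.2, -0.5]
grip_width: 0.06
t 23.85 p [0.5661 0.035  0.151 ] rpy [-3.135  0.009 -1.564] F [ 0.3  0.2 -0.5] w 0.0598 q6 1.55
[(array([0.5665, 0.035 ]), array([119., 264.]), -89.5, 46192)]
```

View pics/w6.png

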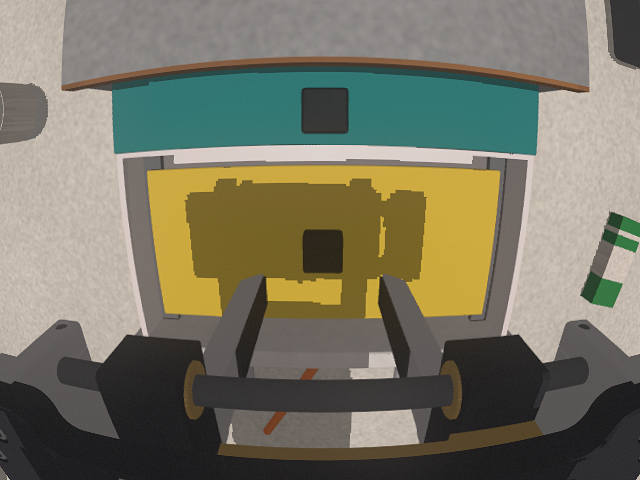

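The sheet lies flat inside the tray on both ledges. Next come the green cartons.

Run:
```python
from h import *
im=imaging.camera('top'); m=imaging.camera_model('top')
for c in('blue','green'): print(c,*rects('top',im,c,.022,m,(365,140,500,300)),sep='\n ')
plan([.54,-.282,.14],np.radians(-102.8))
```

```text
blue
green
 (array([ 0.5973, -0.3941]), array([26., 42.]), -80.7, 93)
 (array([ 0.5342, -0.2831]), array([38., 99.]), -12.6, 253)
 (array([ 0.5276, -0.4033]), array([28., 41.]), -82.1, 170)
now [0.5654 0.035  0.1493] h -1.564 D [-0.0254 -0.317  -0.0093] dyaw -0.23 q6 1.55 w 0.0598
9 [[0.0352,0.0031,0.0007,0.0256],[0.0353,0.0022,0.0007,0.0256],[0.0353,0.0013,0.0007,0.0256],[0.0353,0.0004,0.0007,0.0256],[0.0353,-0.0005,0.0007,0.0256],[0.0353,-0.0015,0.0007,0.0256],[0.0353,-0.0024,0.0007,0.0256],[0.0352,-0.0033,0.0007,0.0256],[0.0351,-0.0042,0.0007,0.0256]]
```

```bash
python3 -m handwheel '[[[0.035,0.003,0,0.0255],[0.035,0.002,0,0.0255],[0.035,0.001,0,0.0255],[0.035,0.0005,0,0.0255],[0.035,-0.0005,0,0.0255],[0.035,-0.0015,0,0.0255],[0.035,-0.0025,0.001,0.0255],[0.035,-0.003,0.001,0.0255],[0.033,-0.002,0.001,0.0255],[0,0,0,0]]]' 0.065 25
python3 - <<'E'
from h import *
im=imaging.camera('wrist'); m=imaging.camera_model('wrist')
print(*rects('wrist',im,'green',.022,m,(0,0,640,480),30,200),sep='\n')
plan([.54,-.282,.026],np.radians(-102.8),4)
E
```

```text
time_s: 24.9
ee_pos: [0.5309, -0.2865, 0.1261]
eef_rot: [3.121, 0.013, -1.8]
force: [-0.6, 1.1, -0.5]
grip_width: 0.0645
(array([ 0.5993, -0.3952]), array([32., 40.]), -82.6, 1719)
(array([ 0.5707, -0.2898]), array([31., 39.]), 77.2, 903)
(array([ 0.5314, -0.4039]), array([29., 39.]), -81.9, 1665)
(array([ 0.5037, -0.2752]), array([28., 39.]), 77.4, 531)
now [ 0.5311 -0.2848  0.1259] h -1.799 D [ 0.0089  0.0028 -0.0999] dyaw 0.004 q6 1.24 w 0.0648
4 [[-0.0009,-0.0025,0.0249,-0.0011],[-0.0009,-0.0025,0.0249,-0.0011],[-0.0009,-0.0025,0.0249,-0.0011],[-0.0009,-0.0025,0.0249,-0.0011]]
```

```bash
python3 -m handwheel '[[[-0.001,-0.002,0.025,0],[0,-0.002,0.025,0],[0,-0.002,0.025,0],[0,-0.002,0.022,0],[0,0,0,0]]]'
python3 -c "
from h import *
plan([.538,-.2825,.0245],np.radians(-102.8))"
```

```text
time_s: 25.45
ee_pos: [0.5369, -0.2781, 0.0216]
eef_rot: [3.115, 0.016, -1.794]
force: [-0.2, -0.5, 0.1]
grip_width: 0.0647
now [ 0.5369 -0.2781  0.0216] h -1.794 D [ 0.0011 -0.0044  0.0029] dyaw -0.0 q6 1.25 w 0.0647
1 [[0.004,-0.002,-0.0031,0.0003]]
```

```bash
python3 -m handwheel '[[[0.004,-0.001,-0.002,0],[0,0,0,0]]]'
python3 -m handwheel '[[[0,0,0,0],[0,0,0,0],[0,0,0,0],[0,0,0,0],[0,0,0,0]]]' 0 25
python3 -m handwheel '[[[0,0,-0.03,0],[0,0,-0.04,0],[0,0,-0.04,0],[0,0,-0.03,0],[0,0,0,0]]]'
python3 -c "
from h import *
plan([.564,-.04,.16],np.radians(-89.7))"
```

```text
time_s: 25.65
ee_pos: [0.5374, -0.2812, 0.0243]
eef_rot: [3.115, 0.016, -1.792]
force: [0.7, 0.6, 0.2]
grip_width: 0.0653
time_s: 26.15
ee_pos: [0.5386, -0.2817, 0.0276]
eef_rot: [3.119, 0.014, -1.792]
force: [0.5, 0.7, -1.2]
grip_width: 0.0395
time_s: 26.65
ee_pos: [0.5404, -0.284, 0.1714]
eef_rot: [3.116, 0.016, -1.792]
force: [-0.4, 0.1, -0.5]
grip_width: 0.0397
now [ 0.5404 -0.284   0.1714] h -1.792 D [ 0.0236  0.244  -0.0114] dyaw 0.227 q6 1.24 w 0.0397
7 [[-0.0347,0.0043,0.0023,-0.0324],[-0.0348,0.0032,0.0023,-0.0324],[-0.0349,0.002,0.0023,-0.0324],[-0.035,0.0009,0.0023,-0.0324],[-0.035,-0.0002,0.0023,-0.0324],[-0.035,-0.0013,0.0023,-0.0324],[-0.0349,-0.0025,0.0023,-0.0324]]
```

```bash
python3 -m handwheel '[[[-0.035,0.004,0.001,-0.0325],[-0.035,0.003,0.001,-0.0325],[-0.035,0.002,0.001,-0.0325],[-0.035,0.001,0.001,-0.0325],[-0.035,0,0.001,-0.0325],[-0.035,-0.001,0.001,-0.0325],[-0.03,-0.002,0.001,-0.0325],[0,0,0,0]]]'
python3 -c "
from h import *
plan([.564,-.04,.09],np.radians(-89.7))"
```

```text
time_s: 27.45
ee_pos: [0.5606, -0.036, 0.1615]
eef_rot: [3.112, 0.023, -1.559]
force: [-0.0, -1.1, -1.1]
grip_width: 0.0397
now [ 0.5606 -0.036   0.1615] h -1.559 D [ 0.0034 -0.004  -0.0715] dyaw -0.007 q6 1.41 w 0.0397
2 [[0.0028,-0.0027,0.0357,0.0034],[0.0028,-0.0027,0.0357,0.0034]]
```

```bash
python3 -m handwheel '[[[0.002,-0.002,0.027,0.006],[0.001,-0.002,0.025,0],[0.001,-0.001,0.018,0],[0,0,0,0]]]'
python3 -c "
from h import *
plan([.564,-.04,.0815],np.radians(-89.7))"
```

```text
time_s: 27.85
ee_pos: [0.5624, -0.0394, 0.0865]
eef_rot: [3.11, 0.023, -1.565]
force: [0.1, 0.9, -0.9]
grip_width: 0.0398
now [ 0.5624 -0.0394  0.0865] h -1.565 D [ 0.0016 -0.0006 -0.005 ] dyaw -0.0 q6 1.41 w 0.0398
1 [[0.0007,-0.0017,0.0049,0.0001]]
```

```bash
python3 -m handwheel '[[[0.0005,-0.0015,0.003,0],[0,0,0.002,0],[0,0,0.001,0]]]'
python3 -m handwheel '[[[0,0,0,0],[0,0,0,0],[0,0,0,0]]]' 0.065
python3 -m handwheel '[[[0,0,-0.03,0],[0,0,-0.04,0],[0,0,0,0]]]'
python3 - <<'E'
from h import *
im=imaging.camera('wrist'); m=imaging.camera_model('wrist')
print('tray',*rects('wrist',im,'green',.077,m,(0,0,640,480),40,200),sep='\n')
cv2.imwrite('pics/w7.png',im[:,:,::-1])
im=imaging.camera('top'); m=imaging.camera_model('top')
print(*rects('top',im,'green',.022,m,(365,140,500,300)),sep='\n ')
plan([.565,-.3995,.14],np.radians(-82))
E
```

```text
time_s: 28.15
ee_pos: [0.5648, -0.0407, 0.0824]
eef_rot: [3.113, 0.023, -1.567]
force: [-2.3, 1.3, 3.6]
grip_width: 0.0398
time_s: 28.45
ee_pos: [0.5655, -0.0413, 0.084]
eef_rot: [3.115, 0.022, -1.567]
force: [0.3, 0.1, 0.8]
grip_width: 0.0604
time_s: 28.75
ee_pos: [0.5671, -0.043, 0.1559]
eef_rot: [3.113, 0.022, -1.568]
force: [-0.5, -0.4, -0.5]
grip_width: 0.065
tray
(array([ 0.599 , -0.0408]), array([33., 40.]), -89.4, 914)
(array([ 0.5799, -0.3042]), array([25., 86.]), 19.3, 646)
(array([ 0.5297, -0.0411]), array([28., 39.]), -89.4, 1372)
(array([ 0.5977, -0.3943]), array([27., 40.]), -84.2, 93)
 (array([ 0.5277, -0.4034]), array([28., 41.]), -82.7, 168)
now [ 0.5653 -0.0427  0.1514] h -1.568 D [-3.000e-04 -3.568e-01 -1.140e-02] dyaw 0.137 q6 1.41 w 0.0649
10 [[0.0357,0.0001,0.0003,-0.0137],[0.0357,0.0006,0.0003,-0.0137],[0.0357,0.0011,0.0003,-0.0137],[0.0357,0.0016,0.0003,-0.0137],[0.0356,0.0021,0.0003,-0.0137],[0.0356,0.0026,0.0003,-0.0137],[0.0356,0.003,0.0003,-0.0137],[0.0355,0.0035,0.0003,-0.0137],[0.0355,0.004,0.0003,-0.0137],[0.0354,0.0045,0.0003,-0.0137]]
```

View pics/w7.png

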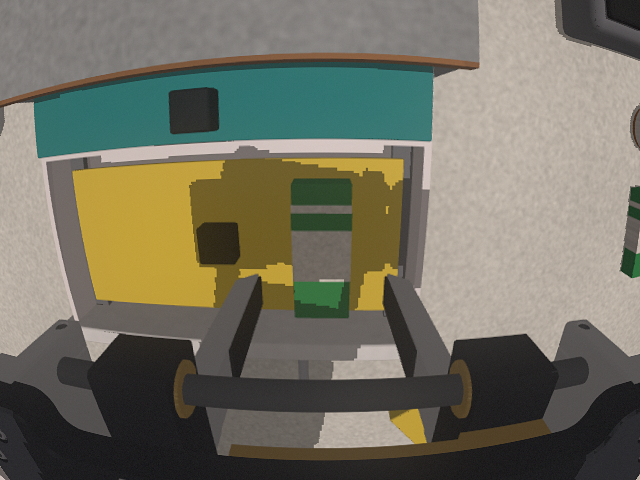

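The first green carton lies flat on the sheet, spanning (290–352, 180–318). I'll go to the second.

```bash
python3 -m handwheel '[[[0.0355,0,0,-0.0135],[0.0355,0.0005,0,-0.0135],[0.0355,0.001,0,-0.0135],[0.0355,0.0015,0,-0.0135],[0.0355,0.002,0,-0.0135],[0.0355,0.0025,0,-0.0135],[0.0355,0.003,0,-0.0135],[0.0355,0.0035,0,-0.0135],[0.0355,0.004,0,-0.0135],[0.032,0.0045,0,-0.0135]]]'
python3 -m handwheel '[[[0,0,0,0]]]'
python3 - <<'E'
from h import *
im=imaging.camera('wrist'); m=imaging.camera_model('wrist')
print(*rects('wrist',im,'green',.022,m,(0,0,640,480),30,200),sep='\n')
plan([.565,-.3995,.026],np.radians(-82),4)
E
```

```text
time_s: 29.85
ee_pos: [0.5614, -0.4025, 0.1258]
eef_rot: [3.094, 0.04, -1.422]
force: [-0.2, -0.1, 0.2]
grip_width: 0.0649
time_s: 29.95
ee_pos: [0.5599, -0.4057, 0.1231]
eef_rot: [3.092, 0.042, -1.425]
force: [-0.1, 0.2, -0.9]
grip_width: 0.0647
(array([ 0.6003, -0.3956]), array([33., 39.]), -84.2, 472)
(array([ 0.5312, -0.4045]), array([28., 38.]), -83.2, 420)
now [ 0.5601 -0.4039  0.1229] h -1.424 D [ 0.0049  0.0044 -0.0969] dyaw -0.007 q6 0.75 w 0.0648
4 [[0.0001,-0.0026,0.0241,0.0018],[0.0001,-0.0026,0.0241,0.0018],[0.0001,-0.0026,0.0241,0.0018],[0.0001,-0.0026,0.0241,0.0018]]
```

```bash
python3 -m handwheel '[[[0,-0.0026,0.024,0.002],[0.0005,-0.0026,0.024,0.002],[0.001,-0.0026,0.024,0.002],[0.001,-0.0026,0.021,0],[0,0,0,0]]]'
python3 -c "
from h import *
plan([.565,-.4,.025],np.radians(-82.3))"
```

```text
time_s: 30.5
ee_pos: [0.5653, -0.3958, 0.022]
eef_rot: [3.088, 0.047, -1.428]
force: [-0.9, -0.3, -0.3]
grip_width: 0.0647
now [ 0.5653 -0.3958  0.022 ] h -1.428 D [-0.0003 -0.0042  0.003 ] dyaw -0.008 q6 0.77 w 0.0647
1 [[0.004,0.001,-0.0031,0.0081]]
```

```bash
python3 -m handwheel '[[[0.004,0.001,-0.003,0.008],[0,0,0,0]]]'
python3 -m handwheel '[[[0,0,0,0],[0,0,0,0],[0,0,0,0],[0,0,0,0],[0,0,0,0]]]' 0 25
python3 -m handwheel '[[[0,0,-0.03,0],[0,0,-0.04,0],[0,0,-0.04,0],[0,0,-0.035,0],[0,0,0,0]]]'
python3 -c "
from h import *
plan([.564,.106,.165],np.radians(-89.7))"
```

```text
time_s: 30.7
ee_pos: [0.5654, -0.3991, 0.0259]
eef_rot: [3.087, 0.047, -1.436]
force: [-0.8, -0.5, 0.3]
grip_width: 0.0647
time_s: 31.2
ee_pos: [0.5664, -0.3997, 0.0295]
eef_rot: [3.09, 0.044, -1.436]
force: [-0.6, 0.2, -0.7]
grip_width: 0.04
time_s: 31.7
ee_pos: [0.574, -0.4047, 0.1778]
eef_rot: [3.088, 0.046, -1.436]
force: [0.6, -0.1, 0.2]
grip_width: 0.04
now [ 0.574  -0.4047  0.1778] h -1.436 D [-0.01    0.5107 -0.0128] dyaw -0.129 q6 0.77 w 0.04
14 [[-0.0362,-0.0043,0.0024,0.0092],[-0.0362,-0.004,0.0024,0.0092],[-0.0362,-0.0037,0.0024,0.0092],[-0.0363,-0.0033,0.0024,0.0092],[-0.0363,-0.003,0.0024,0.0092],[-0.0363,-0.0026,0.0024,0.0092],[-0.0363,-0.0023,0.0024,0.0092],[-0.0364,-0.002,0.0024,0.0092],[-0.0364,-0.0016,0.0024,0.0092],[-0.0364,-0.0013,0.0024,0.0092],[-0.0364,-0.001,0.0024,0.0092],[-0.0364,-0.0006,0.0024,0.0092],[-0.0364,-0.0003,0.0024,0.0092],[-0.0364,0.0,0.0024,0.0092]]
```

```bash
python3 -m handwheel '[[[-0.036,-0.004,0.001,0.009],[-0.036,-0.004,0.001,0.009],[-0.036,-0.0035,0.001,0.009],[-0.036,-0.0035,0.001,0.009],[-0.036,-0.003,0.001,0.009],[-0.036,-0.0025,0.001,0.009],[-0.036,-0.0025,0.001,0.009],[-0.036,-0.002,0.001,0.009],[-0.036,-0.0015,0.001,0.009],[-0.036,-0.0015,0.001,0.009]]]'
python3 -c "
from h import *
plan([.564,.106,.165],np.radians(-89.7))"
```

```text
time_s: 32.7
ee_pos: [0.5642, -0.0334, 0.1754]
eef_rot: [3.077, 0.043, -1.537]
force: [0.4, 0.1, -0.6]
grip_width: 0.0397
now [ 0.5642 -0.0334  0.1754] h -1.537 D [-0.0002  0.1394 -0.0104] dyaw -0.029 q6 1.39 w 0.0397
4 [[-0.0347,-0.0014,0.004,0.0072],[-0.0347,-0.0011,0.004,0.0072],[-0.0347,-0.0009,0.004,0.0072],[-0.0347,-0.0006,0.004,0.0072]]
```

```bash
python3 -m handwheel '[[[-0.034,-0.001,0.002,0.007],[-0.034,-0.001,0.002,0.007],[-0.034,-0.001,0.002,0.007],[-0.022,-0.0005,0.002,0.007],[0,0,0,0]]]'
python3 -c "
from h import *
plan([.564,.106,.09],np.radians(-89.7))"
```

```text
time_s: 33.2
ee_pos: [0.5615, 0.0998, 0.1692]
eef_rot: [3.072, 0.042, -1.562]
force: [-0.6, -1.0, -1.6]
grip_width: 0.0396
now [0.5615 0.0998 0.1692] h -1.562 D [ 0.0025  0.0062 -0.0792] dyaw -0.003 q6 1.64 w 0.0396
3 [[-0.0009,-0.0027,0.0263,0.001],[-0.001,-0.0027,0.0263,0.001],[-0.001,-0.0027,0.0263,0.001]]
```

```bash
python3 -m handwheel '[[[-0.001,-0.003,0.026,0.001],[-0.002,-0.003,0.026,0.001],[-0.002,-0.002,0.023,0],[0,0,0,0]]]'
python3 -c "
from h import *
plan([.564,.105,.0835],np.radians(-89.7))"
```

```text
time_s: 33.6
ee_pos: [0.5638, 0.1061, 0.0907]
eef_rot: [3.071, 0.041, -1.564]
force: [0.1, 0.1, 0.5]
grip_width: 0.0397
now [0.5638 0.1061 0.0907] h -1.564 D [ 0.0002 -0.0011 -0.0072] dyaw -0.002 q6 1.64 w 0.0397
1 [[0.0014,-0.0007,0.0071,0.0018]]
```

```bash
python3 -m handwheel '[[[0.001,-0.0005,0.004,0.002],[0,0,0.002,0],[0,0,0.0015,0],[0,0,0.001,0]]]'
python3 -m handwheel '[[[0,0,0,0],[0,0,0,0],[0,0,0,0]]]' 0.065
python3 -m handwheel '[[[0,0,-0.03,0],[0,0,-0.04,0],[0,0,-0.02,0],[0,0,0,0]]]'
python3 - <<'E'
from h import *
im=imaging.camera('wrist'); m=imaging.camera_model('wrist')
print('tray',*rects('wrist',im,'green',.077,m,(0,0,640,480),40,200),sep='\n'); print(rects('wrist',im,'yellow',.055,m,(0,0,640,480),40,2000))
cv2.imwrite('pics/w8.png',im[:,:,::-1])
plan([.652,.035,.14],np.radians(-89.7))
E
```

```text
time_s: 34.0
ee_pos: [0.5649, 0.1036, 0.0845]
eef_rot: [3.074, 0.041, -1.567]
force: [-0.2, -0.6, 0.7]
grip_width: 0.0397
time_s: 34.3
ee_pos: [0.5655, 0.1036, 0.0858]
eef_rot: [3.077, 0.041, -1.567]
force: [0.2, -0.3, 0.5]
grip_width: 0.0601
time_s: 34.7
ee_pos: [0.5711, 0.0999, 0.1782]
eef_rot: [3.075, 0.041, -1.567]
force: [-0.7, -0.1, -0.6]
grip_width: 0.065
tray
(array([0.5993, 0.1037]), array([34., 40.]), -89.0, 1546)
(array([ 0.5664, -0.036 ]), array([ 49., 102.]), 0.7, 3019)
(array([0.529 , 0.1031]), array([28., 38.]), -88.7, 368)
[(array([0.5678, 0.0354]), array([119., 265.]), -89.5, 27202)]
now [0.5706 0.0999 0.1768] h -1.567 D [ 0.0814 -0.0649 -0.0368] dyaw 0.001 q6 1.64 w 0.0651
3 [[0.0222,-0.0278,0.0095,-0.0004],[0.0222,-0.0277,0.0095,-0.0004],[0.0223,-0.0277,0.0095,-0.0004]]
```

View pics/w8.png

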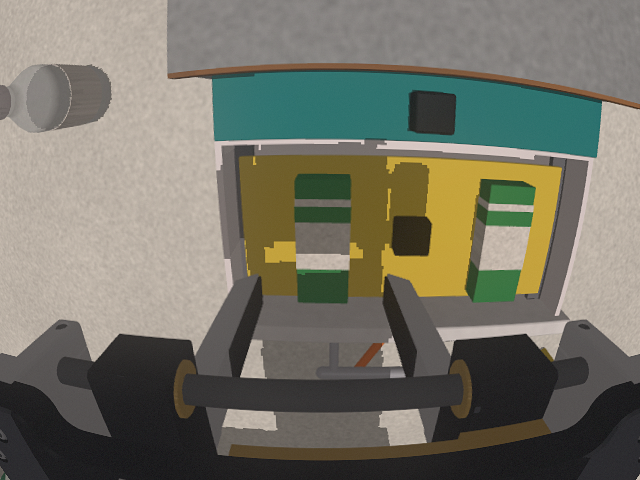

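Both greens lie flat on the sheet and clear of its grip block. Next is the cover, whose block is at about (432,113).

```bash
python3 - <<'E'
from h import *
m=imaging.camera_model('wrist'); print(px2w('wrist',[(434,114),(411,113),(456,113)],.109,m))
E
python3 -m handwheel '[[[0.022,-0.028,0.005,0],[0.022,-0.028,0.005,0],[0.022,-0.028,0.005,0],[0,0,0,0]]]' 0.055
python3 -c "
from h import *
plan([.655,.0345,.112],np.radians(-89.7),3)"
```

```text
[[0.66151931 0.03579481 0.109     ]
 [0.66121781 0.04993342 0.109     ]
 [0.66319635 0.02191995 0.109     ]]
time_s: 35.15
ee_pos: [0.6542, 0.034, 0.1463]
eef_rot: [3.067, 0.041, -1.565]
force: [-0.4, 0.8, -1.5]
grip_width: 0.0549
now [0.6542 0.034  0.1463] h -1.565 D [ 0.0008  0.0005 -0.0343] dyaw -0.001 q6 1.53 w 0.0549
3 [[0.0003,-0.0011,0.0114,0.0003],[0.0003,-0.0011,0.0114,0.0003],[0.0003,-0.0011,0.0114,0.0003]]
```

```bash
python3 -m handwheel '[[[0,-0.002,0.011,0],[0,-0.002,0.011,0],[0,-0.001,0.01,0],[0,0,0,0]]]'
python3 -c "
from h import *
plan([.657,.0345,.112],np.radians(-89.7),1)"
python3 -m handwheel '[[[0,0,0,0],[0,0,0,0],[0,0,0,0],[0,0,0,0],[0,0,0,0]]]' 0 30
```

```text
time_s: 35.55
ee_pos: [0.6557, 0.0364, 0.1094]
eef_rot: [3.066, 0.04, -1.564]
force: [0.2, -4.9, 10.3]
grip_width: 0.0549
now [0.6557 0.0364 0.1094] h -1.564 D [ 0.0013 -0.0019  0.0026] dyaw -0.002 q6 1.54 w 0.0549
1 [[0.0018,-0.0011,-0.0028,0.0018]]
time_s: 36.05
ee_pos: [0.6552, 0.0345, 0.1091]
eef_rot: [3.069, 0.033, -1.562]
force: [-0.0, 4.2, 3.7]
grip_width: 0.0262
```

```bash
python3 -c "
from h import *
p=ctrl.get_obs()['ee_pos']
plan([p[0]-.14,p[1]-.0007,p[2]+.001],ctrl.get_obs()['eef_rot'][2],6)"
```

```text
now [0.6552 0.0345 0.1091] h -1.562 D [-0.14   -0.0007  0.001 ] dyaw 0.0 q6 1.54 w 0.0262
6 [[-0.0001,0.0233,0.0015,-0.0],[-0.0001,0.0233,0.0015,-0.0],[-0.0001,0.0233,0.0015,-0.0],[-0.0001,0.0233,0.0015,-0.0],[-0.0001,0.0233,0.0015,-0.0],[-0.0001,0.0233,0.0015,-0.0]]
```

```bash
python3 -m handwheel '[[[0,0.018,0.001,0],[0,0.022,0.0015,0],[0,0.022,0.0015,0],[0,0.02,0.0015,0],[0,0,0,0]]]'; python3 -m handwheel '[[[0,0.015,0.001,0],[0,0.012,0.001,0],[0,0.008,0.0005,0],[0,0.005,0.0005,0],[0,0,0,0]]]'; python3 -c "
from h import *
st()"
```

```text
time_s: 36.55
ee_pos: [0.5709, 0.0342, 0.1091]
eef_rot: [3.074, 0.032, -1.561]
force: [-0.9, -3.6, -0.5]
grip_width: 0.026
time_s: 37.05
ee_pos: [0.5314, 0.034, 0.109]
eef_rot: [3.077, 0.031, -1.561]
force: [-1.6, -2.7, 2.7]
grip_width: 0.0259
t 37.05 p [0.5314 0.034  0.109 ] rpy [ 3.077  0.031 -1.561] F [-1.6 -2.7  2.7] w 0.0259 q6 1.53
```

```bash
python3 -m handwheel '[[[0,0.006,0.0003,0],[0,0.006,0.0003,0],[0,0.003,0,0]]]'; python3 -m handwheel '[[[0,0.003,0,0],[0,0.003,0,0]]]'; python3 -m handwheel '[[[0,0.003,0,0],[0,0.003,0,0]]]';  python3 -m handwheel '[[[0,0.003,0,0]]]'
```

```text
time_s: 37.35
ee_pos: [0.5163, 0.0339, 0.1091]
eef_rot: [3.077, 0.032, -1.561]
force: [2.0, -1.9, -1.2]
grip_width: 0.0253
time_s: 37.55
ee_pos: [0.5096, 0.0339, 0.1091]
eef_rot: [3.077, 0.032, -1.561]
force: [1.7, -1.5, 0.0]
grip_width: 0.0259
time_s: 37.75
ee_pos: [0.5029, 0.0339, 0.1091]
eef_rot: [3.076, 0.032, -1.561]
force: [3.9, -2.5, -1.6]
grip_width: 0.0259
time_s: 37.85
ee_pos: [0.502, 0.0339, 0.1093]
eef_rot: [3.083, 0.032, -1.561]
force: [28.9, -0.1, -17.6]
grip_width: 0.0257
```

```bash
python3 -m handwheel '[[[0,0,0,0],[0,0,0,0],[0,0,0,0]]]' 0.055
python3 -m handwheel '[[[0,0,-0.03,0],[0,0,-0.035,0],[0,0.02,-0.035,0],[0,0.03,0,0],[0,0,0,0]]]'
python3 - <<'E'
from h import *
st(); im=imaging.camera('wrist'); cv2.imwrite('pics/w9.png',im[:,:,::-1])
E
```

```text
time_s: 38.15
ee_pos: [0.5014, 0.0346, 0.1094]
eef_rot: [3.082, 0.033, -1.561]
force: [1.2, 0.9, 2.1]
grip_width: 0.0466
time_s: 38.65
ee_pos: [0.4545, 0.0311, 0.2151]
eef_rot: [3.076, 0.034, -1.56]
force: [0.0, 0.8, -0.2]
grip_width: 0.055
t 38.65 p [0.4545 0.0311 0.2151] rpy [ 3.076  0.034 -1.56 ] F [ 0.   0.8 -0.2] w 0.055 q6 1.52
```

View pics/w9.png

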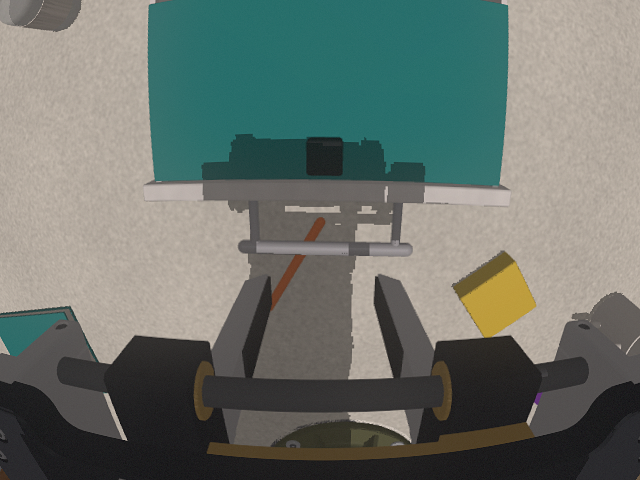

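The cover reaches the front panel. The handle bar now runs from (241,246) to (410,249), so I can push the bar with closed fingers.

Run:
```python
from h import *
m=imaging.camera_model('wrist'); e=px2w('wrist',[(241,246),(411,249)],.08,m); print(e,e.mean(0))
print('panel inner/outer',px2w('wrist',[(327,181),(327,202)],.091,m),'block',px2w('wrist',[(325,156)],.109,m))
plan([.385,.034,.2],np.radians(-89.7))
```

```text
[[ 0.43220644  0.10473856  0.08      ]
 [ 0.43305086 -0.04082287  0.08      ]] [0.43262865 0.03195785 0.08      ]
panel inner/outer [[0.49200404 0.03140056 0.091     ]
 [0.47535863 0.03116168 0.091     ]] block [[0.51384885 0.03270256 0.109     ]]
now [0.456  0.0311 0.2155] h -1.56 D [-0.071   0.0029 -0.0155] dyaw -0.005 q6 1.52 w 0.055
2 [[-0.0016,0.0349,0.0101,0.0026],[-0.0015,0.0349,0.0101,0.0026]]
```

```bash
python3 -m handwheel '[[[-0.0015,0.032,0,0.003],[-0.001,0.032,0,0],[0,0.003,0.03,0],[0,0.002,0.035,0],[0,0.002,0.035,0],[0,0.001,0.02,0],[0,0,0,0]]]' 0
python3 -c "
from h import *
plan([.395,.034,.076],np.radians(-89.7))"
```

```text
time_s: 39.4
ee_pos: [0.3761, 0.0374, 0.096]
eef_rot: [3.077, 0.035, -1.564]
force: [0.2, 0.1, 0.1]
grip_width: 0.003
now [0.3761 0.0374 0.096 ] h -1.564 D [ 0.0189 -0.0034 -0.02  ] dyaw -0.002 q6 1.52 w 0.003
1 [[0.0042,-0.0201,0.0186,0.002]]
```

```bash
python3 -m handwheel '[[[0.003,-0.002,0.019,0],[0,-0.015,-0.001,0],[0,0,0,0]]]'
python3 -m handwheel '[[[0,-0.02,-0.0013,0],[0,-0.02,-0.0013,0],[0,-0.02,-0.0013,0],[0,-0.02,-0.0013,0],[0,-0.02,-0.0013,0],[0,-0.02,-0.0013,0]]]'; python3 -c "
from h import *
st()"
```

```text
time_s: 39.7
ee_pos: [0.3943, 0.0351, 0.0777]
eef_rot: [3.077, 0.035, -1.563]
force: [-0.2, -0.0, 0.3]
grip_width: 0.0006
time_s: 40.3
ee_pos: [0.5152, 0.0363, 0.0805]
eef_rot: [3.07, 0.035, -1.563]
force: [-2.3, -0.0, -0.9]
grip_width: 0.0004
t 40.3 p [0.5152 0.0363 0.0805] rpy [ 3.07   0.035 -1.563] F [-2.3 -0.  -0.9] w 0.0004 q6 1.53
```

```bash
python3 -m handwheel '[[[0,-0.017,0.001,0],[0,-0.017,0,0],[0,-0.017,-0.0005,0],[0,-0.017,-0.001,0],[0,-0.01,-0.001,0]]]'; python3 -m handwheel '[[[0,-0.005,0,0],[0,-0.004,0,0],[0,-0.004,0,0]]]'; python3 -m handwheel '[[[0,-0.003,0,0],[0,-0.003,0,0]]]';python3 -m handwheel '[[[0,-0.003,0,0]]]'
```

```text
time_s: 40.8
ee_pos: [0.596, 0.037, 0.08]
eef_rot: [3.068, 0.035, -1.563]
force: [-0.5, -0.2, -0.1]
grip_width: 0.0006
time_s: 41.1
ee_pos: [0.6093, 0.0371, 0.0802]
eef_rot: [3.067, 0.035, -1.563]
force: [-2.2, -0.6, -0.1]
grip_width: 0.0006
time_s: 41.3
ee_pos: [0.6135, 0.0371, 0.0801]
eef_rot: [3.061, 0.035, -1.563]
force: [-33.4, -1.2, 19.0]
grip_width: 0.0006
time_s: 41.4
ee_pos: [0.6136, 0.0371, 0.0801]
eef_rot: [3.052, 0.035, -1.562]
force: [-35.0, -2.8, 22.1]
grip_width: 0.0004
```

The arm met a firm 35 N stop. I'll back off and check that the drawer is really shut, not jammed.

```bash
python3 -m handwheel '[[[0,0.02,0,0],[0,0.03,0,0],[0,0.03,-0.03,0],[0,0.04,-0.03,0],[0,0.04,-0.03,0],[0,0.03,-0.03,0],[0,0,0,0]]]'
python3 - <<'E'
from h import *
st(); im=imaging.camera('wrist'); cv2.imwrite('pics/w10.png',im[:,:,::-1]); m=imaging.camera_model('wrist'); print(m['position'],m['attitude'])
im=imaging.camera('top'); a=cv2.resize(im[130:200,205:365],None,fx=5,fy=5,interpolation=cv2.INTER_CUBIC); b=cv2.imread('pics/c1.png')
cv2.imwrite('pics/t3.png',np.vstack([b[:280],a[:280,:,::-1]]))
E
```

```text
time_s: 42.1
ee_pos: [0.4292, 0.031, 0.2205]
eef_rot: [3.053, 0.035, -1.562]
force: [0.5, 0.3, -1.0]
grip_width: 0.0006
t 42.1 p [0.4292 0.031  0.2205] rpy [ 3.053  0.035 -1.562] F [ 0.5  0.3 -1. ] w 0.0006 q6 1.52
[0.5287239  0.02566382 0.36988295] [-0.38184257  0.03562851 -1.561744  ]
```

View pics/t3.png

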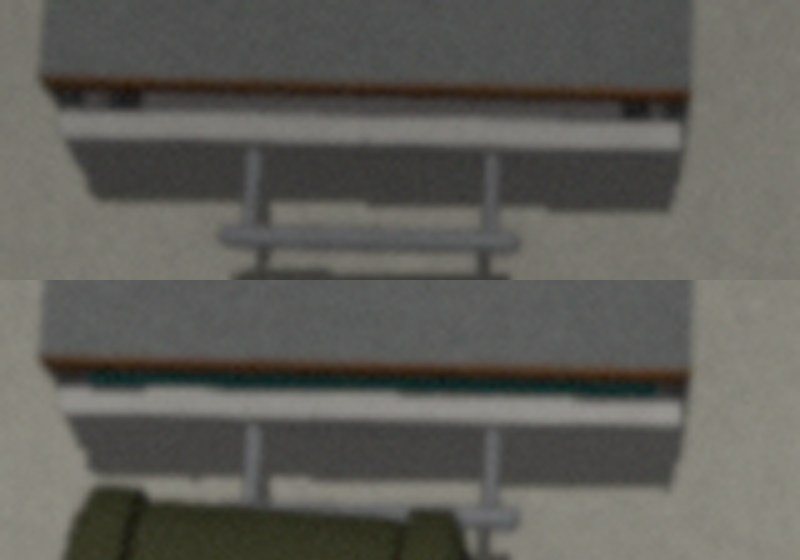

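View pics/w10.png

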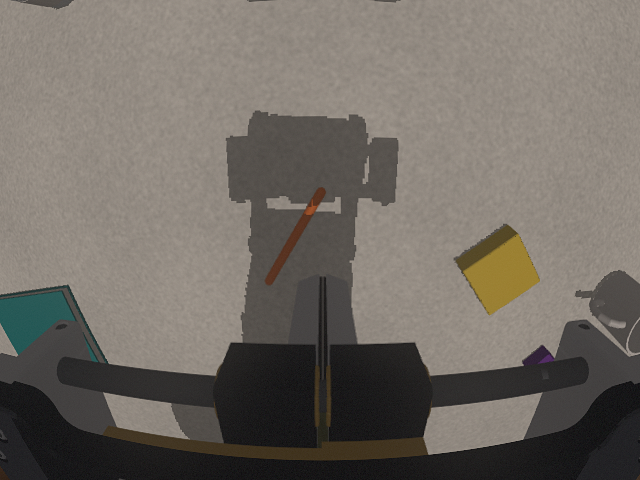

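The final top-view comparison shows the panel close to its starting place, and the start was "slightly open". I'll measure the panel edge numerically at three moments: start, fully out and now.

Run:
```python
from h import *
m=imaging.camera_model('top')
A=cv2.imread('pics/top0.png',0).astype(float)
T=cv2.resize(cv2.imread('pics/t2.png',0),None,fx=.25,fy=.25,interpolation=cv2.INTER_AREA).astype(float)
ims=[imaging.camera('top') for _ in range(4)]
N=np.mean([cv2.cvtColor(i,cv2.COLOR_RGB2GRAY) for i in ims],axis=0)
def strip(im,c0,c1,r0,r1,ro=0,co=0):
    p=im[r0-ro:r1-ro,c0-co:c1-co].mean(1); return p.round(0)
for nm,im,r0,r1,ro,co in(('start',A,146,166,0,0),('now',N,146,166,0,0),('out',T,222,246,140,205)):
    for c0,c1 in((324,338),):
        p=strip(im,c0,c1,r0,r1,ro,co); k=np.argmax(p); lo=p[k:k+6].min(); h=(p[k]+lo)/2
        j=next(i for i in range(k,len(p)) if p[i]<h); e=r0+j-1+(p[j-1]-h)/(p[j-1]-p[j])
        print(nm,p.astype(int),'edge row',round(e,2),px2w('top',[((c0+c1)/2,e)],.091,m)[0])
# left side start vs now
for nm,im in(('start',A),('now',N)): print(nm,strip(im,222,240,144,166).astype(int))
```

```text
start [ 77  69  54  38  40  48  50  63  94 119 125 126 121 103  72  61  61  61
  60  61] edge row 159.31 [ 0.67164645 -0.09595062  0.091     ]
now [ 88  80  63  43  36  35  42  70 109 136 144 140 122  89  72  70  70  70
  70  70] edge row 158.45 [ 0.67389508 -0.09590522  0.091     ]
out [102 103 103 103 102 101 103 109 121 134 142 145 145 139 116  83  69  69
  69  69  78 101 122 129] edge row 236.27 [ 0.47600412 -0.09990093  0.091     ]
start [ 77  67  48  35  41  49  54  66  94 118 123 123 118  98  70  59  58  58
  58  59  59  60]
now [ 88  77  56  37  33  35  49  82 118 137 140 136 116  83  69  68  68  68
  68  68  69  70]
```

```bash
python3 -c "
from h import *
plan([.58,.034,.20],np.radians(-89.7)); plan([.58,.034,.077],np.radians(-89.7))"
```

```text
now [0.43  0.031 0.215] h -1.563 D [ 0.15   0.003 -0.015] dyaw -0.003 q6 1.52 w 0.0005
4 [[-0.0003,-0.0377,0.0001,0.0007],[-0.0003,-0.0377,0.0001,0.0007],[-0.0004,-0.0377,0.0001,0.0007],[-0.0004,-0.0377,0.0001,0.0007]]
now [0.43  0.031 0.215] h -1.563 D [ 0.15   0.003 -0.138] dyaw -0.003 q6 1.52 w 0.0005
6 [[0.0005,-0.0271,0.0204,0.0005],[0.0005,-0.0271,0.0204,0.0005],[0.0005,-0.0271,0.0204,0.0005],[0.0005,-0.0271,0.0204,0.0005],[0.0005,-0.0271,0.0204,0.0005],[0.0005,-0.0271,0.0204,0.0005]]
```

```bash
python3 -m handwheel '[[[0.0005,-0.027,0.0205,0],[0.0005,-0.027,0.0205,0],[0.0005,-0.027,0.0205,0],[0.0005,-0.027,0.0205,0],[0.0005,-0.026,0.02,0],[0.0005,-0.02,0.017,0],[0,0,0,0]]]'
python3 -c "
from h import *
plan([.605,.034,.075],np.radians(-89.7))"
```

```text
time_s: 43.1
ee_pos: [0.5768, 0.0342, 0.0669]
eef_rot: [3.032, 0.036, -1.563]
force: [-0.4, -0.1, 0.2]
grip_width: 0.0003
now [0.5768 0.0342 0.0669] h -1.563 D [ 0.0282 -0.0002  0.0081] dyaw -0.003 q6 1.53 w 0.0003
1 [[0.0001,-0.0272,-0.0112,0.0026]]
```

```bash
python3 -m handwheel '[[[0,-0.01,-0.008,0],[0,-0.015,-0.002,0],[0,-0.003,0,0]]]'; python3 -m handwheel '[[[0,-0.004,0,0],[0,-0.004,0,0]]]'; python3 -m handwheel '[[[0,-0.006,0,0]]]'; python3 -m handwheel '[[[0,-0.006,0,0]]]'
```

```text
time_s: 43.4
ee_pos: [0.6048, 0.0343, 0.071]
eef_rot: [3.026, 0.036, -1.563]
force: [0.2, -0.6, 0.0]
grip_width: 0.0008
time_s: 43.6
ee_pos: [0.6121, 0.0345, 0.0697]
eef_rot: [3.024, 0.036, -1.563]
force: [-10.2, -0.8, 4.8]
grip_width: 0.0005
time_s: 43.7
ee_pos: [0.6128, 0.0345, 0.0695]
eef_rot: [3.008, 0.036, -1.563]
force: [-80.8, -4.0, 53.0]
grip_width: 0.0008
time_s: 43.8
ee_pos: [0.6125, 0.0345, 0.0697]
eef_rot: [2.99, 0.036, -1.563]
force: [-63.4, -3.6, 42.1]
grip_width: 0.0005
```

An 80 N push gave no further travel, so this is the hard stop. I'll retreat and take a last look.

```bash
python3 -m handwheel '[[[0,0.02,0,0],[0,0.03,0,0],[0,0.03,-0.03,0],[0,0.04,-0.03,0],[-0.03,0.03,-0.03,0],[-0.04,0,-0.03,0],[-0.04,0,0,0],[-0.04,0,0,0],[-0.04,0,0,0],[0,0,0,0]]]'
python3 - <<'E'
from h import *
m=imaging.camera_model('top'); ims=[imaging.camera('top') for _ in range(4)]
N=np.mean([cv2.cvtColor(i,cv2.COLOR_RGB2GRAY) for i in ims],axis=0)
p=N[146:166,324:338].mean(1); k=np.argmax(p); h=(p[k]+p[k:k+6].min())/2
j=next(i for i in range(k,len(p)) if p[i]<h); e=146+j-1+(p[j-1]-h)/(p[j-1]-p[j]); print(e,px2w('top',[(331,e)],.091,m)[0]); st()
cv2.imwrite('pics/fin.png',ims[0][:,:,::-1])
E
```

```text
time_s: 44.8
ee_pos: [0.4733, 0.2223, 0.2237]
eef_rot: [2.988, 0.038, -1.566]
force: [0.1, -1.0, 0.1]
grip_width: 0.0004
158.4612970711297 [ 0.67387725 -0.09590558  0.091     ]
t 45.0 p [0.474  0.218  0.2233] rpy [ 2.987  0.037 -1.57 ] F [0.1 0.3 0.4] w 0.0006 q6 1.87
```

View pics/fin.png

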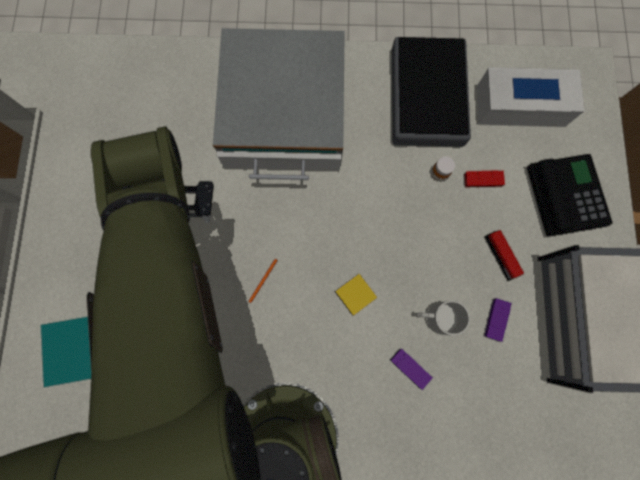

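```bash
python3 -c "
from h import *
print(ctrl.hand_in())"
```

```text
the job is handed in; nothing more can be done
None
```

The job is done and handed in at about 45 s; no verdict came back. I pulled the drawer to its stop and laid both blue cartons flat on the compartment floor. Next came the separator sheet on the ledges, grip block up, with both green cartons flat on it. I then slid the cover to its stop and pushed the drawer home.

**Contents:** wrist pictures taken after each placing showed the cartons flat, the sheet level on both ledges, and the greens clear of its grip block. I could not see the contents once the cover was over them.

**Cover:** a picture showed it against the front panel, with its grip block where full closure puts it. Teal was still visible behind the panel after the drawer was pushed in.

**Drawer:** it stopped firm, with about 35 N on the first push. A second push to about 80 N along the slide, roughly 97 N in total at the wrist, moved it no further.

**What disagreed:**
- The top camera put the drawer's travel at about 198 mm rather than 200 mm. I took that as measuring error because of the hard stop.
- The cover pull was about 153 mm instead of 142 mm. The drawer had probably crept in a little during the placing and was drawn back out to its stop.
- The first drawer pull tilted the tool about 6°, and it stayed slightly tilted for the rest of the run. It did not affect the placing.

The other things on the desk look unmoved in the last top picture, though the arm hid the sanitiser there.

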